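Load tube carriers, set them in the tacking fixture and lock it with the hidden index hole

TASK

Put every square tube offcut on the table flat into a carrier tray of its own while the carriers still stand on the table; once all are loaded, set each loaded carrier, tube and all, flat down in a bay of the tacking fixture. Then take the index pin from its parking block, feel along the slot at the front of the fixture with its tip until it drops into the hole in the slot's floor, and leave it there fully home, collar down; leave the bolt, air coupler, flat bar and grease tin where they are.

Things in the scene. Friction and masses are not known exactly. Their poses are not given: they have to be found in the camera images.
- tube_a: offcut of plain steel square tube, 40 x 40 x 110 mm, about 0.4 kg, lying flat; origin at the centre of its underside, y along its 110 mm length, z up. Two or three tubes are there; an absent one reads None
- tube_b: offcut of plain steel square tube, 40 x 40 x 110 mm, about 0.4 kg, lying flat; origin at the centre of its underside, y along its 110 mm length, z up. Two or three tubes are there; an absent one reads None
- tube_c: offcut of plain steel square tube, 40 x 40 x 110 mm, about 0.4 kg, lying flat; origin at the centre of its underside, y along its 110 mm length, z up. Two or three tubes are there; an absent one reads None
- carrier_a: tray-shaped steel carrier for one tube: outside 56 (x) x 128 (y) x 20 mm high, 0.25 kg, floor and walls 6 mm thick; inside 44 x 116 mm, so a tube has 2 mm to spare at each side, 3 mm at each end, and stands 26 mm out of it. Origin at the centre of the underside, y along the length, z up. Lift it, empty or loaded, by the outsides of its two long walls (56 mm)
- carrier_a_seat (a point): centre of the inner floor of carrier_a, 6 mm above its underside; a seated tube's origin is here
- carrier_b: tray-shaped steel carrier for one tube: outside 56 (x) x 128 (y) x 20 mm high, 0.25 kg, floor and walls 6 mm thick; inside 44 x 116 mm, so a tube has 2 mm to spare at each side, 3 mm at each end, and stands 26 mm out of it. Origin at the centre of the underside, y along the length, z up. Lift it, empty or loaded, by the outsides of its two long walls (56 mm)
- carrier_b_seat (a point): centre of the inner floor of carrier_b, 6 mm above its underside; a seated tube's origin is here
- carrier_c: tray-shaped steel carrier for one tube: outside 56 (x) x 128 (y) x 20 mm high, 0.25 kg, floor and walls 6 mm thick; inside 44 x 116 mm, so a tube has 2 mm to spare at each side, 3 mm at each end, and stands 26 mm out of it. Origin at the centre of the underside, y along the length, z up. Lift it, empty or loaded, by the outsides of its two long walls (56 mm)
- carrier_c_seat (a point): centre of the inner floor of carrier_c, 6 mm above its underside; a seated tube's origin is here
- fixture: fixed tacking fixture: base plate 162 (x) x 300 (y) x 8 mm with three bays side by side along y, bounded by aluminium bars and corner blocks 16 mm above the plate; in front of them (-x) a steel lock housing 46 (x) x 300 (y) x 42 mm high with the pin slot in its top. Origin at table height under the middle bay's centre, z up
- bay_0 (a point): centre of bay 0's floor (8 mm above the table), where a seated carrier's origin comes to lie; axes as the fixture's. The bay is 62 mm wide (y) and 136 mm long (x): a carrier, its y along this x, either way round, has 3 mm to spare at each side, 4 mm at each end. The corner blocks leave the middle 80 mm of the long sides open for fingers; bays are 95 mm apart
- bay_1 (a point): centre of bay 1's floor (8 mm above the table), where a seated carrier's origin comes to lie; axes as the fixture's. The bay is 62 mm wide (y) and 136 mm long (x): a carrier, its y along this x, either way round, has 3 mm to spare at each side, 4 mm at each end. The corner blocks leave the middle 80 mm of the long sides open for fingers; bays are 95 mm apart
- bay_2 (a point): centre of bay 2's floor (8 mm above the table), where a seated carrier's origin comes to lie; axes as the fixture's. The bay is 62 mm wide (y) and 136 mm long (x): a carrier, its y along this x, either way round, has 3 mm to spare at each side, 4 mm at each end. The corner blocks leave the middle 80 mm of the long sides open for fingers; bays are 95 mm apart
- slot (a point): centre of the pin slot's floor, 30 mm above the table; axes as the fixture's. The slot runs along y, 110 mm long, 18 mm wide, 12 mm deep below the housing's top. In its floor (a dark strip) is one hole, 16 x 16 mm, 26 mm deep, on the slot's centre line, somewhere within 40 mm of this point along y, different from start to start
- pin: index pin, 84 mm tall, 0.12 kg, upright: steel shank 12 mm thick, 34 mm long, its last 8 mm tapering to a 7 mm tip; then a collar 30 mm across, 5 mm thick; then a round black grip 22 mm across, 45 mm tall. Origin at the tip, z up along the pin. Fully home its collar rests on the lock housing and its tip is 22 mm below the slot floor
- pin_park: fixed steel parking block 50 x 50 x 40 mm with a square hole 16 mm wide in which the pin stands at the start, its collar on the block's top, its tip 6 mm above the table; origin at the centre of its underside
- bolt: loose bolt 24 x 80 mm lying on the table, bystander; origin at the centre of its underside
- coupler: loose brass air coupler 25 x 69 x 22 mm, bystander; origin at the centre of its underside
- flat_bar: loose solid flat bar offcut 40 x 145 x 12 mm (not a tube), bystander; origin at the centre of its underside
- grease: loose grease tin 68 mm across, 60 mm high behind the fixture, bystander; origin at the centre of its underside
Mind the look-alikes: they are no part of the job. What is shaped like the tube_b but blue or turquoise is not meant.

How it is judged:
On the way, in this order (a step that is already met when the one before it is completed fails the run):
1. every tube lies seated in a carrier and all carriers stand on the table ((distance between tube_a and carrier_a_seat below 0.006 m or distance between tube_a and carrier_b_seat below 0.006 m or distance between tube_a and carrier_c_seat below 0.006 m) and (distance between tube_b and carrier_a_seat below 0.006 m or distance between tube_b and carrier_b_seat below 0.006 m or distance between tube_b and carrier_c_seat below 0.006 m) and (distance between tube_c and carrier_a_seat below 0.006 m or distance between tube_c and carrier_b_seat below 0.006 m or distance between tube_c and carrier_c_seat below 0.006 m) and height (world z) of each of carrier_a, carrier_b, carrier_c below 0.005 m), for 0.2 s.
2. every tube lies in its carrier and that carrier is seated in a bay of the fixture (((distance between tube_a and carrier_a_seat below 0.006 m and (distance between carrier_a and bay_0 below 0.0065 m or distance between carrier_a and bay_1 below 0.0065 m or distance between carrier_a and bay_2 below 0.0065 m)) or (distance between tube_a and carrier_b_seat below 0.006 m and (distance between carrier_b and bay_0 below 0.0065 m or distance between carrier_b and bay_1 below 0.0065 m or distance between carrier_b and bay_2 below 0.0065 m)) or (distance between tube_a and carrier_c_seat below 0.006 m and (distance between carrier_c and bay_0 below 0.0065 m or distance between carrier_c and bay_1 below 0.0065 m or distance between carrier_c and bay_2 below 0.0065 m))) and ((distance between tube_b and carrier_a_seat below 0.006 m and (distance between carrier_a and bay_0 below 0.0065 m or distance between carrier_a and bay_1 below 0.0065 m or distance between carrier_a and bay_2 below 0.0065 m)) or (distance between tube_b and carrier_b_seat below 0.006 m and (distance between carrier_b and bay_0 below 0.0065 m or distance between carrier_b and bay_1 below 0.0065 m or distance between carrier_b and bay_2 below 0.0065 m)) or (distance between tube_b and carrier_c_seat below 0.006 m and (distance between carrier_c and bay_0 below 0.0065 m or distance between carrier_c and bay_1 below 0.0065 m or distance between carrier_c and bay_2 below 0.0065 m))) and ((distance between tube_c and carrier_a_seat below 0.006 m and (distance between carrier_a and bay_0 below 0.0065 m or distance between carrier_a and bay_1 below 0.0065 m or distance between carrier_a and bay_2 below 0.0065 m)) or (distance between tube_c and carrier_b_seat below 0.006 m and (distance between carrier_b and bay_0 below 0.0065 m or distance between carrier_b and bay_1 below 0.0065 m or distance between carrier_b and bay_2 below 0.0065 m)) or (distance between tube_c and carrier_c_seat below 0.006 m and (distance between carrier_c and bay_0 below 0.0065 m or distance between carrier_c and bay_1 below 0.0065 m or distance between carrier_c and bay_2 below 0.0065 m)))), for 0.2 s.
3. the pin has dropped home in the hidden hole of the slot (z of pin in the frame of slot below -0.018 m and x of pin in the frame of slot between -0.008 and 0.008 m and y of pin in the frame of slot between -0.055 and 0.055 m and angle between pin's own z axis and vertical below 0.15 rad), for 0.2 s.
At the end, for the whole second after the job is handed in: each tube present lies within 6 mm of a carrier's seat and that carrier within 6.5 mm of a bay's floor centre; the pin's tip is over 18 mm below the slot floor, within 8 mm of the slot's centre line, the pin within 0.15 rad of upright; all at rest (under 0.02 m/s) (all of step 2 and all of step 3 and linear speed of each of tube_a, tube_b, tube_c, carrier_a, carrier_b, carrier_c, pin below 0.02 m/s); the robot touches nothing.
It fails at once if the bolt is moved more than 50 mm (distance of bolt from where it was at the start of the episode above 0.05 m).
It fails at once if the coupler is moved more than 50 mm (distance of coupler from where it was at the start of the episode above 0.05 m).
It fails at once if the flat_bar is moved more than 50 mm (distance of flat_bar from where it was at the start of the episode above 0.05 m).
It fails at once if the grease is moved more than 50 mm (distance of grease from where it was at the start of the episode above 0.05 m).
Of tube_a, tube_b, tube_c only 2 to 3 are there at a start; the rules pass over those that are not, and their reading is None.
At some moment in a run one of tube_a, tube_b, tube_c, carrier_a, carrier_b, carrier_c may be knocked a few centimetres aside while the robot is not near it.
It also fails if it takes over 210 s, if anything falls off the work surface, if the arm or the gripper's body presses on something with over 40 N, if the wrist force passes 120 N, or if a joint passes its speed limit or range.

ROBOT

A 6-joint arm with a two-finger parallel gripper is mounted at the origin on a cart in front of the work surface, level with it; the furniture and walls round the work are solid. World frame = base frame: x ahead of the robot, y to its left, z up, the work surface at z = 0. Lengths are in m, angles in rad, forces in N, time in s.
With the tool pointing down it reaches from about 0.3 to 0.775 m from the base axis. Payload 14.6 kg.
Tool frame: the origin (TCP) lies on the mounting face of the last link; the fingertips stand 199 mm ahead of it and the grasp point (between the pads) lies 180 mm ahead of it; z points along the fingers, y is the line along which they close (so a half turn about z gives the same grasp; the last joint's range is limited). The gripper opens to 94 mm and grips with 3 to 60 N. Pads are 16 mm wide; open, the fingers measure 119 mm over their backs; the gripper's body (75 mm by 177 mm) begins 78 mm behind the grasp point.
Start: joints at [-0.067, 0.3, 1.521, -0, 1.321, -0.067], TCP at [0.55, -0, 0.405] pointing down, gripper open.
Joint ranges: [-3.03, 3.03], [-0.79, 2.21], [0.23, 2.52], [-1.04, 4.18], [0, 3.07], [-2.55, 2.55]. Speed limits (rad/s): [2.22, 2.22, 2.57, 3.14, 3.14, 3.14].

INTERFACE

Orientations are given as [roll, pitch, yaw] about the fixed x, y, z axes, in that order (R = Rz(yaw) Ry(pitch) Rx(roll)).
In Python, from station import telemetry, cams, workorder, finder gives the robot as it stands.
- The arm moves only by the tool jog_arm, never from a script. Its argument "rows" is a list of rows, each an object with "gripper": the finger opening in m, from 0 to 0.094; "slide": the shift along the tool's x, y, z in m, a list of three; "spin": the turn about the tool's z in rad. In form: [{"gripper": gripper, "slide": [tx, ty, tz], "spin": spin}, ...]. A call has 1 to 8 rows; each row is the pose to reach, as a shift and turn from the pose commanded when the call began, along the tool's axes at that moment; what a row does not reach only later rows make up. A row lasts 1/10 s, in which the tool goes at most 50 mm and 8.59 degrees, less where a joint would pass 70% of its speed; a pose out of reach is approached as far as the arm can. A call with a gripper value outside its range is refused whole. The fingers move at their own pace and stop on an object; "squeeze" is the grip in N (left out, the last holds). Time passes only in rows, so rows that repeat a pose let the fingers close. It gives the time, the measured TCP pose, the force, the opening and the grip force at its end, in the units of the state.
- telemetry.get_obs(): the state, without advancing time (a new reading comes with each control period).
- cams.camera(name): name is "scene" or "side" or "wrist"; returns (picture, depth): 384x512x3 uint8, red, green, blue; 384x512 float32, m along the optical axis (not along the pixel's ray), 0 where there is no reading.
- cams.camera_info(name): a dict with "camera_matrix" (3x3 intrinsics, pixels), "k1" (the pictures are not rectified: a ray, as slopes to the right and down, at radius r is drawn at 1 + k1 r^2 times it, then the intrinsics apply), "R" (3x3) and "t" (3): a world point X has camera coordinates R X + t; the wrist camera has in their place "tool_from_camera" (4x4, takes a point from camera to tool coordinates, whose origin is the TCP and whose axes are the flange's). Camera axes: x right, y down, z forward; pixel columns grow to the right and rows downward; lengths in m; the calibration is good to about 2 mm. A picture is of the moment at which its call begins: read the wrist's pose just before it. camera_info takes no time and is no camera call.
- workorder.hand_in(): hands the job in; it is judged then, once.
Trained networks look in the newest picture that a camera, given by its name, has taken for a name from the list of things; names that differ only in an ending like _2 or _b are one class to them, and where a whole thing is asked for, a point or a joint stands for the part that bears it (a point fixed in the world has none). Each returns a list of dicts, best first, with "confidence" (0 to 1); they miss things now and then, are a little off and sometimes report something else, mostly with a low value. They report only what shows in the picture. A call takes as long as a camera call. They do not tell look-alikes from the thing itself.
- finder.find_in(target, camera): "point" ([x, y, z] in m, in world coordinates, good to about 4 mm: the middle of the surface that is visible of it).
- finder.masks_of(target, camera): "region" (384x512 bool, what is visible of it).
The state is a dict: "time_s": time; "qpos": joint angles; "joint_vel": joint speeds; "tau": joint torques, N m; "ee_pos": TCP position; "eef_rot": TCP orientation; "force": force on the tool from outside, world axes, zero at the start; "moment": the same for the moment, N m; "grip_width": finger opening in m; "grip_force": force on a finger pad.
Only numpy, scipy, OpenCV 4.12 (cv2) and the standard library are available. Lean on these libraries where they do the work, as an engineer would, in place of code of your own. Each camera call takes 0.05 s, during which the arm holds its last target. There are 200 camera calls.

## Working session

There is one attempt and no reset: what is moved stays moved. The work goes in short steps, Python scripts to look and compute and a tool call to move; the robot and the scene stay as the last step left them, time stands still between calls to the robot, and variables do not carry over. Pictures are saved under pics/ and viewed, at most 14 in all, crops included, and the job is handed in when it is done.

Besides the shell and the picture viewer there is one more tool, called after "Call:" as name(argument=value, ...), one argument or row to a line, values as JSON. jog_arm: Moves the arm, as the interface text tells. Its arguments: {"type":"object","properties":{"rows":{"type":"array","items":{"type":"object","properties":{"gripper":{"type":"number"},"slide":{"type":"array","items":{"type":"number"}},"spin":{"type":"number"}}}},"squeeze":{"type":"number"}},"required":["rows"]}

```bash
ls; mkdir -p pics
cat > h.py <<'E'
import numpy as np, cv2
from station import telemetry, cams, workorder, finder
from scipy.spatial.transform import Rotation as Ro
def pose():
    o=telemetry.get_obs(); T=np.eye(4); T[:3,:3]=Ro.from_euler('xyz',o['eef_rot']).as_matrix(); T[:3,3]=o['ee_pos']; return o,T
def shot(name,save=None):
    o,T=pose(); im,d=cams.camera(name); i=cams.camera_info(name)
    if 'R' in i:
        W=np.eye(4); W[:3,:3]=i['R']; W[:3,3]=np.ravel(i['t']); W=np.linalg.inv(W)
    else: W=T@np.array(i['tool_from_camera'])
    if save: cv2.imwrite('pics/'+save+'.png',im[:,:,::-1])
    return im,d,i,W
def cloud(d,i,W):
    K=np.array(i['camera_matrix']); D=np.array([i['k1'],0,0,0,0.])
    v,u=np.mgrid[:384,:512]; p=np.stack([u,v],-1).reshape(-1,1,2).astype(float)
    n=cv2.undistortPoints(p,K,D).reshape(384,512,2)
    P=np.dstack([n*d[...,None],d]); X=P@W[:3,:3].T+W[:3,3]; X[d<=0]=np.nan; return X
E
python3 - <<'E'
from h import *
for c in ['scene','side','wrist']:
    im,d,i,W=shot(c,c+'0'); print(c,i['camera_matrix'],i['k1'],W.round(3).tolist()); 
    X=cloud(d,i,W); np.savez('/tmp/%s.npz'%c,im=im,X=X)
    for t in ['tube_a','carrier_a','pin','pin_park','fixture','bolt','coupler','flat_bar','grease']:
        print(t,[(np.round(r['point'],3).tolist(),round(r['confidence'],2)) for r in finder.find_in(t,c)])
print(telemetry.get_obs())
a=[cv2.imread(f'pics/{c}0.png') for c in ['scene','side']]
E
```

```text
pics
scene [[453.28379889   0.         248.99343894]
 [  0.         453.28379889 193.66970226]
 [  0.           0.           1.        ]] -0.05742520828585366 [[0.784, -0.417, 0.46, -0.134], [-0.62, -0.502, 0.602, -0.965], [-0.02, -0.757, -0.653, 1.052], [0.0, 0.0, 0.0, 1.0]]
tube_a [([0.439, -0.564, 0.04], 0.8), ([0.475, 0.402, 0.041], 0.75), ([0.334, -0.344, 0.036], 0.75), ([0.46, -0.269, 0.038], 0.61), ([0.45, -0.412, 0.038], 0.57)]
carrier_a [([0.613, 0.288, 0.007], 0.93), ([0.442, 0.247, 0.004], 0.8), ([0.612, -0.297, 0.008], 0.69), ([0.6, 0.0, 0.013], 0.37)]
pin [([0.437, 0.009, 0.069], 0.58)]
pin_park [([0.434, -0.007, 0.03], 0.53)]
fixture [([0.598, -0.004, 0.011], 0.66)]
bolt [([0.389, 0.131, 0.02], 0.43)]
coupler [([0.601, -0.004, 0.011], 0.71), ([0.442, 0.25, 0.005], 0.58), ([0.386, -0.163, 0.015], 0.46)]
flat_bar [([0.637, 0.435, 0.01], 0.8), ([0.599, -0.005, 0.012], 0.72)]
grease [([0.788, 0.114, 0.049], 0.86), ([0.436, -0.009, 0.031], 0.73)]
side [[485.500606     0.         250.71937437]
 [  0.         485.500606   183.86542739]
 [  0.           0.           1.        ]
[... 1317 characters left out ...]
117, 0.049], 0.62)]
{'time_s': 1.5, 'qpos': array([-6.65654480e-02,  2.99905175e-01,  1.52099629e+00, -2.24754478e-05,
        1.32072666e+00, -6.65821459e-02]), 'joint_vel': array([-0.00152562, -0.00071935,  0.00047939,  0.00068833, -0.00024966,
        0.00110514]), 'tau': array([-3.79543053e-04, -5.31662285e+01, -3.52915120e+01,  7.08199083e-02,
        2.12405319e-02, -4.28540181e-05]), 'ee_pos': array([5.49991434e-01, 1.50821222e-05, 4.04644312e-01]), 'eef_rot': array([-3.14155581e+00,  1.93676276e-05,  1.57081859e+00]), 'force': array([-0.16331537,  0.41627036, -0.7060589 ]), 'moment': array([ 0.04080747, -0.01069462, -0.0004419 ]), 'grip_force': 0.0, 'grip_width': 0.09405960651222275}
```

View pics/scene0.png

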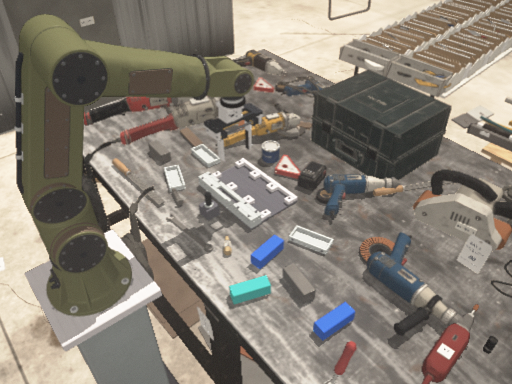

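View pics/side0.png

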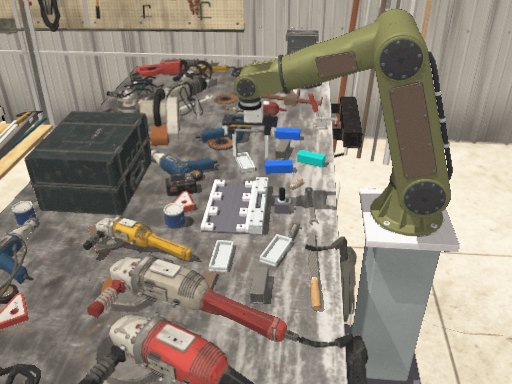

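```bash
cat >> h.py <<'E'
def rect(X,c,r,z0,z1,mask=None):
    m=(np.hypot(X[...,0]-c[0],X[...,1]-c[1])<r)&(X[...,2]>z0)&(X[...,2]<z1)
    if mask is not None: m&=mask
    P=X[m][:,:2]
    if len(P)<20: return None
    (cx,cy),(w,h),a=cv2.minAreaRect((P*1000).astype(np.float32))
    if w>h: w,h,a=h,w,a+90
    # a+90: direction of long side
    return np.round([cx,cy,w,h,(a+90)%180,np.median(X[m][:,2])*1000,m.sum()],1).tolist()
E
python3 - <<'E'
from h import *
for c in ['scene','side','wrist']:
    f=np.load('/tmp/%s.npz'%c); X=f['X']
    print(c)
    for n,p,z0,z1 in [('t1',(.455,-.40),.034,.046),('t2',(.477,.42),.034,.046),('c1',(.613,.29),.012,.027),('c2',(.442,.25),.012,.027),('c3',(.61,-.285),.012,.027),
       ('bolt',(.39,.14),.008,.03),('coup',(.388,-.155),.008,.03),('bar',(.63,.41),.006,.018),('park',(.44,.02),.036,.043),('pin',(.44,.01),.06,.09),('grease',(.79,.12),.05,.066),('blue1',(.465,-.25),.034,.046),('turq',(.336,-.33),.034,.046)]:
        print(n,rect(X,p,.085 if n not in('bar',) else .11,z0,z1))
    m=(abs(X[...,0]-.57)<.15)&(abs(X[...,1]-.02)<.22)&(X[...,2]>.02)&(X[...,2]<.048)
    print('fix>20mm',rect(X,(.57,.02),.22,.015,.03),'house',rect(X,(.5,.02),.18,.04,.045))
im=cv2.imread('pics/scene0.png'); 
a=im[240:340,225:365]; b=im[130:200,110:250]
cv2.imwrite('pics/crop0.png',np.hstack([cv2.resize(a,(420,300),interpolation=2),cv2.resize(b,(380,300),interpolation=2)]))
w=cv2.imread('pics/wrist0.png'); cv2.imwrite('pics/crop0.png',np.vstack([cv2.imread('pics/crop0.png'),np.hstack([cv2.resize(w,(400,300)),np.zeros((300,400,3),np.uint8)])]))
E
```

```text
scene
t1 [427.1, -399.7, 106.7, 113.4, 81.1, 38.8, 473.0]
t2 [479.6, 417.6, 41.1, 117.1, 89.0, 38.8, 162.0]
c1 [614.4, 295.1, 105.8, 150.4, 59.0, 17.1, 150.0]
c2 [441.7, 238.4, 56.6, 146.8, 70.1, 17.5, 141.0]
c3 [611.5, -299.4, 65.8, 129.0, 110.4, 17.5, 264.0]
bolt [365.6, 155.8, 108.2, 165.7, 53.0, 14.7, 225.0]
coup [365.9, -140.4, 74.6, 88.5, 157.6, 15.8, 144.0]
bar [601.7, 407.2, 157.6, 215.1, 96.2, 10.6, 276.0]
park [464.6, 20.4, 97.0, 112.3, 87.9, 39.7, 166.0]
pin [441.1, 8.0, 21.8, 23.7, 95.1, 78.2, 58.0]
grease [801.9, 122.3, 69.0, 70.8, 18.3, 56.9, 172.0]
blue1 [467.9, -258.0, 42.1, 112.5, 9.1, 39.0, 376.0]
turq [338.8, -337.2, 43.4, 107.8, 162.1, 39.0, 460.0]
fix>20mm [586.7, 43.0, 385.5, 399.5, 8.8, 22.0, 1178.0] house [480.3, 11.7, 128.3, 296.2, 90.8, 41.8, 487.0]
side
t1 [428.4, -396.0, 106.3, 124.8, 79.1, 40.7, 125.0]
t2 [479.7, 419.3, 39.9, 115.8, 88.6, 39.7, 387.0]
c1 [637.9, 298.7, 110.3, 145.5, 87.4, 18.9, 243.0]
c2 [440.4, 241.7, 59.7, 152.1, 69.6, 18.3, 256.0]
c3 [612.6, -295.4, 58.9, 139.1, 112.2, 18.4, 114.0]
bolt [366.6, 160.3, 104.0, 164.3, 51.9, 16.3, 255.0]
c
[... 348 characters left out ...]
9.8, 39.8, 148.0]
fix>20mm [586.4, 44.5, 384.3, 398.9, 9.0, 23.2, 1076.0] house [480.2, 15.9, 128.7, 307.5, 90.9, 42.4, 444.0]
wrist
t1 None
t2 None
c1 None
c2 [422.0, 177.3, 5.8, 48.3, 5.7, 19.1, 58.0]
c3 [602.8, -275.4, 60.5, 82.9, 109.3, 20.8, 662.0]
bolt [382.1, 126.8, 108.0, 126.1, 178.6, 16.5, 2061.0]
coup [342.1, -107.4, 27.8, 49.0, 107.2, 10.1, 368.0]
bar None
park [462.9, 22.8, 98.0, 118.6, 91.0, 41.7, 1774.0]
pin [440.4, 14.2, 21.5, 22.6, 2.1, 76.8, 277.0]
grease [782.4, 121.3, 26.3, 63.7, 99.2, 58.9, 1609.0]
blue1 [467.5, -254.7, 41.1, 110.7, 9.1, 41.2, 2299.0]
turq None
fix>20mm [581.9, 17.2, 300.0, 415.8, 0.6, 25.0, 14134.0] house [479.0, 15.1, 129.9, 300.0, 91.0, 43.2, 11254.0]
```

View pics/crop0.png

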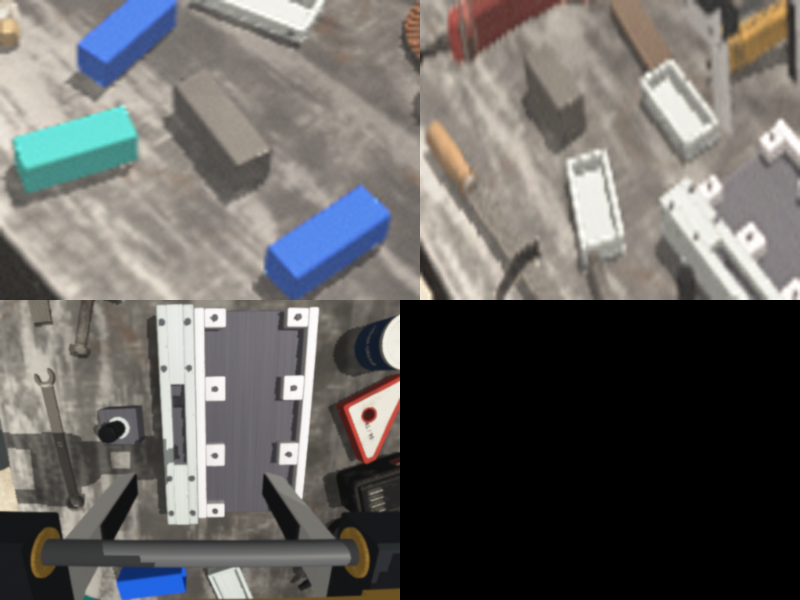

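Call:
jog_arm(
  rows=[
    {"slide": [-0.4,-0.015,0],"spin": 0,"gripper": 0.09},
    {"slide": [-0.4,-0.015,0],"spin": 0,"gripper": 0.09},
    {"slide": [-0.4,-0.015,0],"spin": 0,"gripper": 0.09},
    {"slide": [-0.4,-0.015,0],"spin": 0,"gripper": 0.09},
    {"slide": [-0.4,-0.015,0],"spin": 0,"gripper": 0.09},
    {"slide": [-0.4,-0.015,0],"spin": 0,"gripper": 0.09},
    {"slide": [-0.4,-0.015,0],"spin": 0,"gripper": 0.09},
    {"slide": [-0.4,-0.015,0],"spin": 0,"gripper": 0.09},
  ],
)

```text
time_s: 2.3
ee_pos: [0.5345, -0.4018, 0.4047]
eef_rot: [3.141, 0.0, 1.571]
force: [0.6, -0.3, -0.4]
grip_width: 0.0898
grip_force: 0.0
```

```bash
cat >> h.py <<'E'
def obj(t,X,ms=None):
    """connected top rects per class mask from newest wrist picture"""
E
python3 - <<'E'
from h import *
shot('wrist'); im,d,i,W=shot('wrist','w1'); X=cloud(d,i,W); print(telemetry.get_obs()['ee_pos'])
hsv=cv2.cvtColor(im,cv2.COLOR_RGB2HSV)
for t,z0,z1 in [('tube_a',.035,.048),('carrier_a',.013,.028)]:
    for r in finder.masks_of(t,'wrist'):
        m=r['region']&(X[...,2]>z0)&(X[...,2]<z1)
        if m.sum()<50: continue
        c=np.nanmedian(X[m],0); print(t,round(r['confidence'],2),rect(X,c,.09,z0,z1,cv2.dilate(r['region'].astype(np.uint8),np.ones((5,5)))>0),'sat',np.median(hsv[...,1][m]))
np.savez('/tmp/w1.npz',im=im,X=X)
E
```

```text
[ 0.53346053 -0.40483211  0.4032432 ]
tube_a 0.81 [459.9, -404.0, 40.4, 110.7, 80.1, 41.4, 3784.0] sat 33.0
tube_a 0.67 [468.2, -255.7, 40.4, 109.8, 9.8, 41.3, 4697.0] sat 208.0
tube_a 0.57 [453.7, -551.8, 36.9, 96.5, 178.6, 41.3, 2008.0] sat 214.0
carrier_a 0.91 [612.2, -297.4, 60.2, 128.6, 111.4, 20.9, 2390.0] sat 5.0
```

View pics/w1.png

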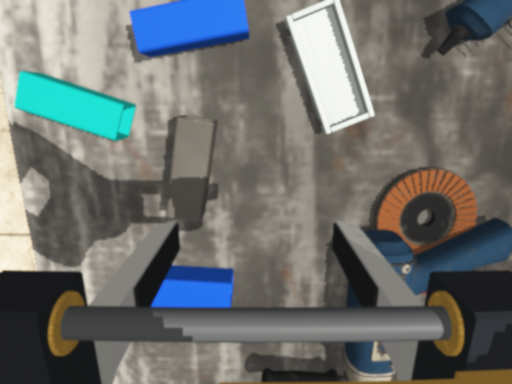

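Call:
jog_arm(
  rows=[
    {"slide": [0,-0.037,0.05],"spin": 0.1,"gripper": 0.08},
    {"slide": [0,-0.074,0.1],"spin": 0.173,"gripper": 0.08},
    {"slide": [0,-0.074,0.1],"spin": 0.173,"gripper": 0.08},
    {"slide": [0,-0.074,0.1],"spin": 0.173,"gripper": 0.08},
    {"slide": [0,-0.074,0.1],"spin": 0.173,"gripper": 0.08},
    {"slide": [0,-0.074,0.1],"spin": 0.173,"gripper": 0.08},
  ],
)

```text
time_s: 3.1
ee_pos: [0.4622, -0.3993, 0.3066]
eef_rot: [3.139, 0.002, 1.399]
force: [0.3, 0.2, -0.5]
grip_width: 0.0799
grip_force: 0.0
```

```bash
cat >> h.py <<'E'
def go(x,y,z,yawdeg):
    o,T=pose(); d=T[:3,:3].T@(np.array([x,y,z])-T[:3,3])
    yaw=np.degrees(o['eef_rot'][2]); s=(yaw-yawdeg+90)%180-90
    print('at',T[:3,3].round(4),'yaw',round(yaw,2),'rot',np.round(o['eef_rot'],4),'F',o['force'].round(1),'w',round(o['grip_width'],4),'gf',o['grip_force'],'t',o['time_s'],'q6',o['qpos'][5].round(2),'| slide',d.round(4),'spin',np.radians(s).round(4))
E
python3 -c "
from h import *
go(.46,-.404,.217,80.1);print(telemetry.get_obs()['joint_vel'])"
```

```text
at [ 0.4622 -0.3993  0.3066] yaw 80.17 rot [3.1390e+00 1.6000e-03 1.3992e+00] F [ 0.3  0.2 -0.5] w 0.0799 gf 0.0 t 3.1 q6 -0.6 | slide [-0.0048 -0.0016  0.0896] spin 0.0011
[-0.00342686  0.00356779  0.00314776 -0.00032533 -0.00544509 -0.00033634]
```

```bash
cat >> h.py <<'E'
def look(targets,cam='wrist',save=None):
    im,d,i,W=shot(cam,save); X=cloud(d,i,W); hsv=cv2.cvtColor(im,cv2.COLOR_RGB2HSV)
    for t in targets:
        z0,z1={'tube_a':(.033,.05),'carrier_a':(.012,.028),'loaded':(.012,.028)}[t]
        for r in finder.masks_of(t.replace('loaded','carrier_a'),cam):
            m=r['region']&(X[...,2]>z0)&(X[...,2]<z1)
            if m.sum()<40: continue
            c=np.nanmedian(X[m],0); print(t,round(r['confidence'],2),rect(X,c,.09,z0,z1,cv2.dilate(r['region'].astype(np.uint8),np.ones((5,5)))>0),'sat',np.median(hsv[...,1][m]))
    return im,X
E
python3 -c "
from h import *
for k in range(3): print(pose()[0]['ee_pos'].round(4),pose()[0]['eef_rot'].round(4)); look(['tube_a'])
go(.46,-.404,.217,80.1)"
```

```text
[ 0.4622 -0.3993  0.3066] [3.1390e+00 1.6000e-03 1.3992e+00]
tube_a 0.79 [446.4, -554.1, 40.1, 110.0, 175.4, 41.3, 4346.0] sat 216.0
tube_a 0.79 [338.7, -334.3, 40.5, 111.5, 161.0, 41.4, 7503.0] sat 222.0
tube_a 0.77 [460.1, -403.5, 40.1, 109.6, 80.0, 41.4, 6644.0] sat 34.0
[ 0.4619 -0.3994  0.306 ] [3.1397e+00 1.2000e-03 1.3989e+00]
tube_a 0.91 [460.0, -403.5, 40.1, 109.7, 80.1, 41.4, 6683.0] sat 34.0
tube_a 0.87 [446.7, -554.1, 40.7, 110.1, 174.8, 41.3, 4378.0] sat 216.0
tube_a 0.86 [338.9, -334.3, 40.4, 111.9, 161.0, 41.4, 7537.0] sat 222.0
tube_a 0.62 [468.1, -256.6, 39.4, 109.8, 9.2, 41.3, 5570.0] sat 210.0
[ 0.4616 -0.3996  0.3054] [3.1406e+00 6.0000e-04 1.3985e+00]
tube_a 0.88 [339.0, -334.2, 40.3, 111.6, 160.6, 41.4, 7553.0] sat 222.0
tube_a 0.76 [446.6, -554.1, 40.4, 110.0, 176.1, 41.3, 4404.0] sat 216.0
tube_a 0.66 [460.1, -403.7, 40.1, 110.2, 80.0, 41.4, 6705.0] sat 34.0
tube_a 0.61 [468.3, -256.4, 39.6, 109.7, 9.3, 41.3, 5552.0] sat 210.0
at [ 0.4613 -0.3996  0.305 ] yaw 80.11 rot [3.1412e+00 3.0000e-04 1.3981e+00] F [ 0.3 -0.6  0. ] w 0.0798 gf 0.0 t 3.4 q6 -0.6 | slide [-0.0045 -0.0005  0.088 ] spin 0.0001
```

Call:
jog_arm(
  rows=[
    {"slide": [-0.004,-0.001,0.04],"spin": 0,"gripper": 0.08},
    {"slide": [-0.004,-0.001,0.075],"spin": 0,"gripper": 0.08},
    {"slide": [-0.004,-0.001,0.087],"spin": 0,"gripper": 0.08},
    {"slide": [-0.004,-0.001,0.087],"spin": 0,"gripper": 0.08},
    {"slide": [-0.004,-0.001,0.087],"spin": 0,"gripper": 0.03},
    {"slide": [-0.004,-0.001,0.087],"spin": 0,"gripper": 0.03},
    {"slide": [-0.004,-0.001,0.087],"spin": 0,"gripper": 0.03},
    {"slide": [-0.004,-0.001,0.087],"spin": 0,"gripper": 0.03},
  ],
  squeeze=40,
)

```text
time_s: 4.2
ee_pos: [0.4595, -0.4036, 0.2186]
eef_rot: [3.14, 0.001, 1.398]
force: [0.6, -0.2, 0.6]
grip_width: 0.0513
grip_force: 0.0
```

```bash
python3 -c "
from h import *
go(.6122,-.2974,.30,111.4)"
```

```text
at [ 0.4595 -0.4036  0.2186] yaw 80.09 rot [3.1404e+00 8.0000e-04 1.3978e+00] F [ 0.6 -0.2  0.6] w 0.0513 gf 0.0 t 4.2 q6 -0.61 | slide [ 0.1308  0.1323 -0.0814] spin -0.5465
```

Call:
jog_arm(
  rows=[
    {"slide": [0,0,0],"spin": 0,"gripper": 0.03},
    {"slide": [0,0,0],"spin": 0,"gripper": 0.03},
    {"slide": [0,0,0],"spin": 0,"gripper": 0.03},
    {"slide": [0,0,0],"spin": 0,"gripper": 0.03},
    {"slide": [0,0,0],"spin": 0,"gripper": 0.03},
    {"slide": [0,0,-0.03],"spin": 0,"gripper": 0.03},
    {"slide": [0,0,-0.06],"spin": 0,"gripper": 0.03},
    {"slide": [0,0,-0.08],"spin": 0,"gripper": 0.03},
  ],
  squeeze=40,
)

```text
time_s: 5.0
ee_pos: [0.4592, -0.4035, 0.2987]
eef_rot: [-3.141, -0.0, 1.398]
force: [0.8, -0.3, -4.1]
grip_width: 0.0397
grip_force: 40.0
```

Call:
jog_arm(
  rows=[
    {"slide": [0.03,0.03,0],"spin": -0.12,"gripper": 0.03},
    {"slide": [0.06,0.06,0],"spin": -0.25,"gripper": 0.03},
    {"slide": [0.095,0.095,0],"spin": -0.37,"gripper": 0.03},
    {"slide": [0.12,0.12,0],"spin": -0.48,"gripper": 0.03},
    {"slide": [0.131,0.132,0],"spin": -0.547,"gripper": 0.03},
    {"slide": [0.131,0.132,0],"spin": -0.547,"gripper": 0.03},
    {"slide": [0.131,0.132,0],"spin": -0.547,"gripper": 0.03},
    {"slide": [0.131,0.132,0],"spin": -0.547,"gripper": 0.03},
  ],
)

```text
time_s: 5.8
ee_pos: [0.6111, -0.2979, 0.2972]
eef_rot: [-3.141, -0.001, 1.942]
force: [-0.4, -1.0, -4.8]
grip_width: 0.0401
grip_force: 40.0
```

```bash
python3 -c "
from h import *
im,X=look(['tube_a','carrier_a'],save='w2')
go(.6122,-.2974,.30,111.4)"
```

```text
tube_a 0.8 [468.4, -255.7, 40.5, 111.5, 9.5, 41.4, 9057.0] sat 201.0
carrier_a 0.86 [592.2, -245.9, 18.6, 59.6, 19.9, 21.2, 846.0] sat 3.0
at [ 0.6113 -0.2979  0.2977] yaw 111.33 rot [-3.1415e+00 -1.0000e-04  1.9431e+00] F [-0.1  0.8 -4.9] w 0.0393 gf 39.99874949455261 t 5.95 q6 -0.88 | slide [ 0.0001  0.001  -0.0023] spin -0.0012
```

View pics/w2.png

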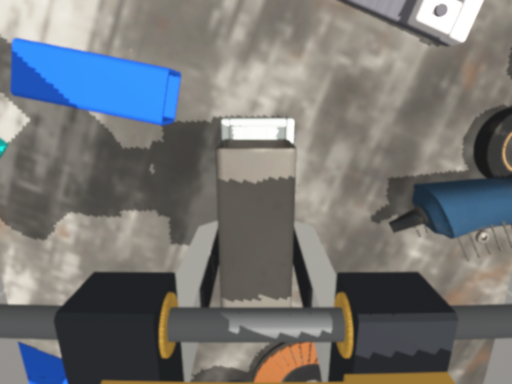

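```bash
cat >> h.py <<'E'
def intool(cam='wrist'):
    im,d,i,W=shot(cam); o,T=pose(); X=cloud(d,i,W); return im,(X-T[:3,3])@T[:3,:3],X
E
python3 -c "
from h import *
im,Q,X=intool()
m=(X[...,2]>.014)&(X[...,2]<.026)&(abs(Q[...,1])<.06)&(Q[...,0]>0.02)&(Q[...,0]<.09)&(im.min(2)>110)
P=Q[m];print('car',m.sum(),np.percentile(P,[0,1,50,99,100],axis=0).round(4).tolist())
print(np.round(cv2.minAreaRect((P[:,:2]*1000).astype(np.float32)),1) if 0 else cv2.minAreaRect((P[:,:2]*1000).astype(np.float32)))
m=(X[...,2]>.08)&(X[...,2]<.13)&(abs(Q[...,1])<.03)&(Q[...,0]>0.0)&(Q[...,0]<.09)
P=Q[m];print('tube',m.sum(),np.percentile(P,[0,1,50,99,100],axis=0).round(4).tolist())
print(cv2.minAreaRect((P[:,:2]*1000).astype(np.float32)))
"
```

```text
car 855 [[0.045, -0.0272, 0.274], [0.0478, -0.0269, 0.2749], [0.0597, 0.0017, 0.2765], [0.0639, 0.0297, 0.2835], [0.064, 0.0305, 0.2837]]
((55.14208221435547, 1.7873420715332031), (18.912643432617188, 57.732173919677734), 1.4154753684997559)
tube 9607 [[0.0, -0.03, 0.1678], [0.0007, -0.0272, 0.17], [0.0289, 0.0001, 0.1768], [0.0549, 0.0271, 0.2145], [0.0552, 0.03, 0.2172]]
((27.568647384643555, 0.06874847412109375), (55.176937103271484, 59.92020034790039), 0.22444528341293335)
```

Call:
jog_arm(
  rows=[
    {"slide": [0,0.0005,0.02],"spin": 0.024,"gripper": 0.03},
    {"slide": [0,0.0005,0.045],"spin": 0.024,"gripper": 0.03},
    {"slide": [0,0.0005,0.045],"spin": 0.024,"gripper": 0.03},
    {"slide": [0,0.0005,0.045],"spin": 0.024,"gripper": 0.03},
    {"slide": [0,0.0005,0.045],"spin": 0.024,"gripper": 0.03},
  ],
)

```text
time_s: 6.5
ee_pos: [0.6126, -0.2972, 0.2544]
eef_rot: [3.14, 0.002, 1.921]
force: [-0.6, -0.3, -4.2]
grip_width: 0.0394
grip_force: 40.0
```

```bash
cat >> h.py <<'E'
def align(zlo,zhi,tz=(.05,.09)):
    """carrier end strip beyond tube end, in tool frame, by row slices"""
    im,Q,X=intool(); br=im.min(2)>100
    m=(X[...,2]>zlo)&(X[...,2]<zhi)&(abs(Q[...,1])<.05)&(Q[...,0]>0.03)&(Q[...,0]<.09)&br
    P=Q[m]*1000;print('car',m.sum(),np.percentile(P,[0.5,50,99.5],axis=0).round(1).tolist(),cv2.minAreaRect(P[:,:2].astype(np.float32)))
    m=(X[...,2]>tz[0])&(X[...,2]<tz[1])&(abs(Q[...,1])<.035)&(Q[...,0]>0.03)&(Q[...,0]<.09)
    P=Q[m]*1000;print('tube',m.sum(),np.percentile(P,[0.5,50,99.5],axis=0).round(1).tolist(),cv2.minAreaRect(P[:,:2].astype(np.float32)))
E
python3 -c "
from h import *
go(.6122,-.2974,.2246,110)
align(.014,.026,(.06,.09)); shot('wrist','w3')"
```

```text
at [ 0.6126 -0.2972  0.2544] yaw 110.04 rot [3.1401e+00 1.6000e-03 1.9206e+00] F [-0.6 -0.3 -4.2] w 0.0394 gf 39.998783469200134 t 6.5 q6 -0.86 | slide [ 0.     -0.0004  0.0298] spin 0.0007
car 1274 [[31.3, -30.7, 231.2], [60.0, -6.8, 233.0], [64.5, 27.4, 240.0]] ((49.50997543334961, -1.69842529296875), (59.07145690917969, 32.913822174072266), 84.58977508544922)
tube 4039 [[30.1, -19.7, 175.1], [43.2, -0.3, 176.7], [55.0, 19.5, 188.7]] ((42.57913589477539, -0.10753250122070312), (40.17082214355469, 25.127971649169922), 89.99576568603516)
```

View pics/w3.png

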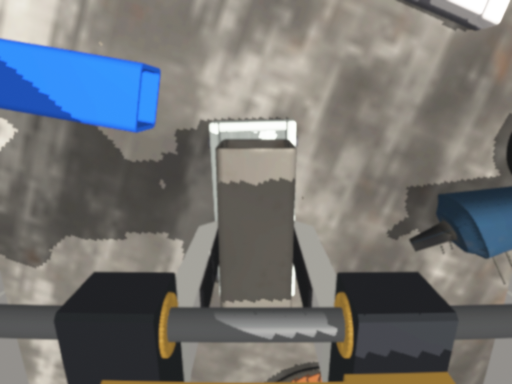

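```bash
cat >> h.py <<'E'
def edges(zlo=.014,zhi=.026,n=1):
    L=[];E=[]
    im,Q,X=intool(); br=im.min(2)>100
    m=(X[...,2]>zlo)&(X[...,2]<zhi)&(abs(Q[...,1])<.05)&(Q[...,0]>-.09)&(Q[...,0]<.09)&br
    P=Q[m][:,:2]*1000
    for s in (-1,1):
        e=[]
        for x in range(-60,62,4):
            y=P[(abs(P[:,0]-x)<2)&(P[:,1]*s>18),1]
            if len(y)>4: e.append((x,s*np.percentile(y*s,97)))
        e=np.array(e); print('side',s,e.round(1).tolist())
        if len(e)>4: f=np.polyfit(e[:,0],e[:,1],1); print(' ang',np.degrees(np.arctan(f[0])).round(2),'y0',f[1].round(2))
    e=np.array([(y,np.percentile(P[(abs(P[:,1]-y)<2),0],98)) for y in range(-24,25,4) if (abs(P[:,1]-y)<2).sum()>4])
    f=np.polyfit(e[:,0],e[:,1],1); print('end ang',-np.degrees(np.arctan(f[0])).round(2),'x0',f[1].round(2))
E
python3 -c "
from h import *
go(.6122,-.2974,.2246,110)
edges();edges()
import numpy as np
X=np.load('/tmp/w1.npz')['X'];im=np.load('/tmp/w1.npz')['im']
m=(np.hypot(X[...,0]-.612,X[...,1]+.297)<.08)&(X[...,2]>.017)&(X[...,2]<.026)&(im.min(2)>100)
P=X[m][:,:2]*1e3
for a in range(106,115): 
  t=np.radians(a);u=P@[np.cos(t),np.sin(t)];v=P@[-np.sin(t),np.cos(t)]
  print(a,[np.percentile(q,p).round(1) for q in(u,v) for p in (1,99)])
"
```

```text
at [ 0.6125 -0.2971  0.2542] yaw 110.05 rot [3.1402e+00 1.6000e-03 1.9207e+00] F [-0.4 -0.7 -3.6] w 0.0398 gf 39.998762011528015 t 6.6 q6 -0.86 | slide [-0.0001 -0.0004  0.0296] spin 0.0008
side -1 [[-60.0, -27.2], [-48.0, -27.5], [-44.0, -27.3], [-4.0, -28.2], [0.0, -28.8], [4.0, -28.6], [8.0, -28.4], [12.0, -29.0], [16.0, -28.8], [20.0, -28.6], [24.0, -29.3], [28.0, -29.1], [32.0, -29.1], [36.0, -29.5], [40.0, -29.3], [44.0, -29.9], [48.0, -31.0], [52.0, -30.8], [56.0, -30.0], [60.0, -29.7]]
 ang -1.56 y0 -28.57
side 1 [[-60.0, 28.5], [-56.0, 28.5], [-52.0, 29.6], [-48.0, 29.5], [-44.0, 28.0], [-40.0, 27.8], [0.0, 26.6], [16.0, 27.0], [20.0, 26.8], [48.0, 27.9], [52.0, 27.6], [56.0, 25.6], [60.0, 25.4]]
 ang -1.21 y0 27.51
end ang -1.4 x0 63.88
side -1 [[-52.0, -26.9], [-48.0, -27.5], [0.0, -28.7], [4.0, -28.5], [8.0, -28.4], [12.0, -28.9], [16.0, -28.8], [20.0, -28.7], [24.0, -29.3], [28.0, -29.1], [32.0, -29.0], [36.0, -29.5], [40.0, -29.3], [44.0, -29.8], [48.0, -30.9], [52.0, -30.8], [56.0, -30.1], [60.0, -29.7]]
 ang -1.66 y0 -28.5
side 1 [[-60.0, 28.6], [-56.0, 28.4], [-52.0,
[... 297 characters left out ...]
 np.float64(-474.3)]
107 [np.float64(-527.4), np.float64(-400.2), np.float64(-528.8), np.float64(-467.1)]
108 [np.float64(-535.8), np.float64(-408.9), np.float64(-519.9), np.float64(-459.8)]
109 [np.float64(-544.1), np.float64(-417.3), np.float64(-510.7), np.float64(-452.4)]
110 [np.float64(-552.3), np.float64(-425.7), np.float64(-501.5), np.float64(-444.8)]
111 [np.float64(-560.4), np.float64(-433.8), np.float64(-492.5), np.float64(-436.8)]
112 [np.float64(-568.4), np.float64(-441.7), np.float64(-484.0), np.float64(-427.9)]
113 [np.float64(-576.3), np.float64(-449.5), np.float64(-475.8), np.float64(-418.3)]
114 [np.float64(-584.1), np.float64(-457.1), np.float64(-467.4), np.float64(-408.5)]
```

Call:
jog_arm(
  rows=[
    {"slide": [0,-0.0005,0],"spin": -0.024,"gripper": 0.03},
    {"slide": [0,-0.0005,0],"spin": -0.024,"gripper": 0.03},
    {"slide": [0,-0.0005,0.01],"spin": -0.024,"gripper": 0.03},
    {"slide": [0,-0.0005,0.017],"spin": -0.024,"gripper": 0.03},
    {"slide": [0,-0.0005,0.023],"spin": -0.024,"gripper": 0.03},
    {"slide": [0,-0.0005,0.029],"spin": -0.024,"gripper": 0.03},
    {"slide": [0,-0.0005,0.029],"spin": -0.024,"gripper": 0.03},
    {"slide": [0,-0.0005,0.029],"spin": -0.024,"gripper": 0.03},
  ],
)

```text
time_s: 7.5
ee_pos: [0.6119, -0.2972, 0.2239]
eef_rot: [3.142, 0.0, 1.945]
force: [-1.2, 0.5, 2.1]
grip_width: 0.0395
grip_force: 40.0
```

```bash
python3 -c "
from h import *
go(.6122,-.2974,.2246,111.4)"
```

```text
at [ 0.6119 -0.2972  0.2239] yaw 111.43 rot [3.1416e+00 2.0000e-04 1.9449e+00] F [-1.2  0.5  2.1] w 0.0395 gf 39.99983310699463 t 7.5 q6 -0.88 | slide [-0.0003  0.0001 -0.0007] spin 0.0006
```

Call:
jog_arm(
  rows=[
    {"slide": [0,0,0],"spin": 0,"gripper": 0.07},
    {"slide": [0,0,0],"spin": 0,"gripper": 0.07},
    {"slide": [0,0,0],"spin": 0,"gripper": 0.07},
    {"slide": [0,0,-0.04],"spin": 0,"gripper": 0.07},
    {"slide": [0,0,-0.09],"spin": 0,"gripper": 0.07},
    {"slide": [0,0,-0.13],"spin": 0,"gripper": 0.07},
    {"slide": [0,0,-0.13],"spin": 0,"gripper": 0.07},
    {"slide": [0,0,-0.13],"spin": 0,"gripper": 0.07},
  ],
)

```text
time_s: 8.3
ee_pos: [0.6118, -0.2971, 0.3542]
eef_rot: [3.141, 0.001, 1.945]
force: [0.1, 0.0, -0.3]
grip_width: 0.0701
grip_force: 0.0
```

```bash
cat >> h.py <<'E'
def loaded(c,r=.075):
    im,d,i,W=shot('wrist'); X=cloud(d,i,W)
    n=np.hypot(X[...,0]-c[0],X[...,1]-c[1])<r
    sat=cv2.cvtColor(im,cv2.COLOR_RGB2HSV)[...,1]<70
    print('tube top', rect(X,c,r,.043,.058,sat), 'carrier', rect(X,c,r,.015,.032,(im.min(2)>90)&sat))
    return im,X
E
python3 -c "
from h import *
loaded((.612,-.297)); shot('wrist','w4'); go(.477,.35,.4,90)"
```

```text
tube top [611.9, -297.4, 40.0, 110.3, 111.3, 47.4, 5128.0] carrier [612.7, -297.7, 58.6, 127.9, 111.8, 21.3, 1912.0]
at [ 0.6118 -0.2971  0.352 ] yaw 111.43 rot [-3.1401e+00 -1.8000e-03  1.9448e+00] F [-0.4  0.4 -0.3] w 0.0701 gf 0.0 t 8.4 q6 -0.88 | slide [ 0.6517  0.1108 -0.047 ] spin 0.374
```

View pics/w4.png

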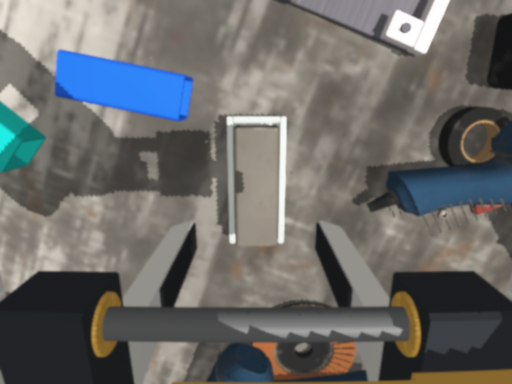

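Call:
jog_arm(
  rows=[
    {"slide": [0.04,0.008,-0.015],"spin": 0.05,"gripper": 0.08},
    {"slide": [0.085,0.016,-0.03],"spin": 0.1,"gripper": 0.08},
    {"slide": [0.13,0.025,-0.048],"spin": 0.15,"gripper": 0.08},
    {"slide": [0.18,0.035,-0.048],"spin": 0.2,"gripper": 0.08},
    {"slide": [0.23,0.045,-0.048],"spin": 0.25,"gripper": 0.08},
    {"slide": [0.275,0.053,-0.048],"spin": 0.3,"gripper": 0.08},
    {"slide": [0.32,0.06,-0.048],"spin": 0.35,"gripper": 0.08},
    {"slide": [0.365,0.067,-0.048],"spin": 0.374,"gripper": 0.08},
  ],
)

```text
time_s: 9.2
ee_pos: [0.5402, 0.0688, 0.4002]
eef_rot: [-3.139, 0.0, 1.569]
force: [0.7, 0.2, 0.9]
grip_width: 0.0799
grip_force: 0.0
```

```bash
python3 -c "
from h import *
go(.50,.28,.40,90)"
```

```text
at [0.5402 0.0688 0.4002] yaw 89.89 rot [-3.1393e+00  1.0000e-04  1.5689e+00] F [0.7 0.2 0.9] w 0.0799 gf 0.0 t 9.2 q6 0.06 | slide [ 0.2111 -0.0406  0.0003] spin -0.0019
```

Call:
jog_arm(
  rows=[
    {"slide": [0.05,-0.01,0],"spin": -0.002,"gripper": 0.08},
    {"slide": [0.1,-0.02,0],"spin": -0.002,"gripper": 0.08},
    {"slide": [0.15,-0.03,0],"spin": -0.002,"gripper": 0.08},
    {"slide": [0.19,-0.038,0],"spin": -0.002,"gripper": 0.08},
    {"slide": [0.211,-0.041,0],"spin": -0.002,"gripper": 0.08},
    {"slide": [0.211,-0.041,0],"spin": -0.002,"gripper": 0.08},
    {"slide": [0.211,-0.041,0],"spin": -0.002,"gripper": 0.08},
    {"slide": [0.211,-0.041,0],"spin": -0.002,"gripper": 0.08},
  ],
)

```text
time_s: 10.0
ee_pos: [0.5003, 0.2771, 0.401]
eef_rot: [-3.141, 0.001, 1.572]
force: [-0.1, -0.1, 0.2]
grip_width: 0.0802
grip_force: 0.0
```

```bash
python3 -c "
from h import *
shot('wrist');shot('wrist')
look(['tube_a','carrier_a'],save='w5')
go(.4797,.418,.30,89)"
```

```text
carrier_a 0.81 [611.2, 292.5, 59.8, 128.4, 88.4, 20.9, 2156.0] sat 9.0
carrier_a 0.69 [442.8, 248.6, 60.4, 127.2, 69.0, 21.2, 1556.0] sat 10.0
at [0.5001 0.2775 0.4017] yaw 90.06 rot [ 3.1416 -0.      1.5718] F [-0.5 -0.3  0.6] w 0.0802 gf 0.0 t 10.25 q6 0.44 | slide [ 0.1405 -0.0203  0.1017] spin 0.0185
```

View pics/w5.png

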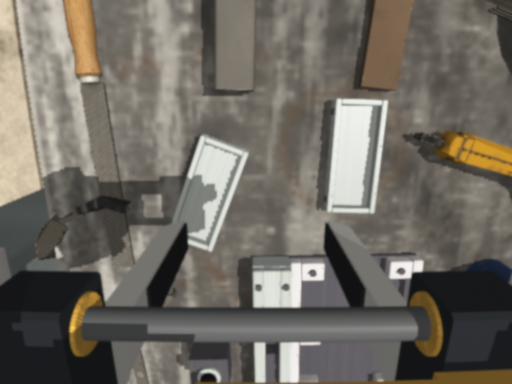

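Call:
jog_arm(
  rows=[
    {"slide": [0.045,-0.007,0.01],"spin": 0,"gripper": 0.08},
    {"slide": [0.09,-0.014,0.04],"spin": 0.018,"gripper": 0.08},
    {"slide": [0.13,-0.02,0.075],"spin": 0.018,"gripper": 0.08},
    {"slide": [0.14,-0.02,0.1],"spin": 0.018,"gripper": 0.08},
    {"slide": [0.14,-0.02,0.1],"spin": 0.018,"gripper": 0.08},
    {"slide": [0.14,-0.02,0.1],"spin": 0.018,"gripper": 0.08},
    {"slide": [0.14,-0.02,0.1],"spin": 0.018,"gripper": 0.08},
  ],
)

```text
time_s: 10.95
ee_pos: [0.4803, 0.4171, 0.3038]
eef_rot: [3.139, -0.002, 1.554]
force: [0.4, -1.0, 0.8]
grip_width: 0.0799
grip_force: 0.0
```

```bash
python3 -c "
from h import *
shot('wrist');look(['tube_a'])
go(.4797,.418,.217,89)"
```

```text
tube_a 0.69 [479.1, 419.8, 40.1, 109.7, 88.3, 41.4, 6929.0] sat 33.0
at [0.4801 0.4173 0.3034] yaw 89.02 rot [ 3.1397e+00 -1.5000e-03  1.5537e+00] F [-0.7  0.1  0.8] w 0.0799 gf 0.0 t 11.1 q6 0.68 | slide [ 0.0006 -0.0006  0.0864] spin 0.0003
```

Call:
jog_arm(
  rows=[
    {"slide": [0.0022,-0.001,0.04],"spin": 0.013,"gripper": 0.07},
    {"slide": [0.0022,-0.001,0.075],"spin": 0.013,"gripper": 0.06},
    {"slide": [0.0022,-0.001,0.086],"spin": 0.013,"gripper": 0.05},
    {"slide": [0.0022,-0.001,0.086],"spin": 0.013,"gripper": 0.05},
    {"slide": [0.0022,-0.001,0.086],"spin": 0.013,"gripper": 0.03},
    {"slide": [0.0022,-0.001,0.086],"spin": 0.013,"gripper": 0.03},
    {"slide": [0.0022,-0.001,0.086],"spin": 0.013,"gripper": 0.03},
    {"slide": [0.0022,-0.001,0.086],"spin": 0.013,"gripper": 0.03},
  ],
  squeeze=40,
)

```text
time_s: 11.9
ee_pos: [0.4791, 0.4205, 0.2179]
eef_rot: [3.139, -0.002, 1.542]
force: [-0.0, -0.5, 6.9]
grip_width: 0.0394
grip_force: 40.0
```

Call:
jog_arm(
  rows=[
    {"slide": [0,0,0],"spin": 0,"gripper": 0.03},
    {"slide": [0,0,0],"spin": 0,"gripper": 0.03},
    {"slide": [0,0,-0.03],"spin": 0,"gripper": 0.03},
    {"slide": [0,0,-0.06],"spin": 0,"gripper": 0.03},
    {"slide": [0,0,-0.08],"spin": 0,"gripper": 0.03},
    {"slide": [0,0,-0.08],"spin": 0,"gripper": 0.03},
  ],
)

```text
time_s: 12.5
ee_pos: [0.4789, 0.4204, 0.2991]
eef_rot: [3.138, -0.003, 1.542]
force: [0.0, 0.4, -5.2]
grip_width: 0.0395
grip_force: 40.0
```

```bash
python3 -c "
from h import *
go(.6112,.2925,.26,88.4)"
```

```text
at [0.4789 0.4204 0.2991] yaw 88.34 rot [ 3.1375 -0.0034  1.5418] F [ 0.   0.4 -5.2] w 0.0395 gf 39.994250535964966 t 12.5 q6 0.69 | slide [-0.1242  0.1358  0.0392] spin -0.0011
```

Call:
jog_arm(
  rows=[
    {"slide": [-0.03,0.034,0],"spin": 0,"gripper": 0.03},
    {"slide": [-0.062,0.068,0],"spin": 0,"gripper": 0.03},
    {"slide": [-0.094,0.104,0],"spin": 0,"gripper": 0.03},
    {"slide": [-0.124,0.136,0],"spin": 0,"gripper": 0.03},
    {"slide": [-0.124,0.136,0.03],"spin": 0,"gripper": 0.03},
    {"slide": [-0.124,0.136,0.043],"spin": 0,"gripper": 0.03},
    {"slide": [-0.124,0.136,0.043],"spin": 0,"gripper": 0.03},
    {"slide": [-0.124,0.136,0.043],"spin": 0,"gripper": 0.03},
  ],
)

```text
time_s: 13.3
ee_pos: [0.6105, 0.2933, 0.2528]
eef_rot: [-3.141, 0.0, 1.543]
force: [-0.2, -0.2, -3.8]
grip_width: 0.0397
grip_force: 40.0
```

```bash
python3 -c "
from h import *
shot('wrist');shot('wrist')
edges();align(.014,.026,(.05,.09))
go(.6112,.2925,.2246,88.4)"
```

```text
side -1 [[-60.0, -27.6], [-56.0, -27.5], [8.0, -27.5], [12.0, -27.4], [28.0, -27.6], [32.0, -27.4], [48.0, -28.7], [52.0, -28.7], [56.0, -27.2], [60.0, -27.8]]
 ang -0.24 y0 -27.67
side 1 [[-60.0, 28.1], [-56.0, 28.0], [-52.0, 29.9], [-48.0, 29.1], [-44.0, 27.5], [-40.0, 27.3], [0.0, 28.3], [4.0, 28.2], [8.0, 28.1], [12.0, 27.7], [16.0, 27.7], [20.0, 27.6], [24.0, 28.2], [28.0, 28.0], [32.0, 27.8], [36.0, 27.8], [40.0, 27.9], [44.0, 28.2], [48.0, 30.0], [52.0, 29.8], [56.0, 27.6], [60.0, 27.5]]
 ang -0.04 y0 28.2
end ang -35.8 x0 76.1
car 1458 [[31.3, -27.9, 230.9], [59.7, 7.6, 232.9], [88.9, 38.1, 239.9]] ((59.88691711425781, 5.194740295410156), (59.57710266113281, 67.92649841308594), 0.20658192038536072)
tube 3951 [[30.1, -20.1, 174.9], [42.9, -0.6, 176.6], [54.0, 19.1, 198.7]] ((42.09149169921875, -0.4476490020751953), (40.11773681640625, 24.128158569335938), 89.78366088867188)
at [0.6108 0.293  0.2538] yaw 88.39 rot [ 3.1401e+00 -7.0000e-04  1.5427e+00] F [ 0.4 -0.4 -5.1] w 0.0398 gf 39.99429166316986 t 13.5 q6 0.42 | slide [-0.0005  0.0003  0.0292] spin -0.0002
```

Call:
jog_arm(
  rows=[
    {"slide": [0,0.0003,0],"spin": 0,"gripper": 0.03},
    {"slide": [0,0.0003,0.01],"spin": 0,"gripper": 0.03},
    {"slide": [0,0.0003,0.017],"spin": 0,"gripper": 0.03},
    {"slide": [0,0.0003,0.023],"spin": 0,"gripper": 0.03},
    {"slide": [0,0.0003,0.0295],"spin": 0,"gripper": 0.03},
    {"slide": [0,0.0003,0.0295],"spin": 0,"gripper": 0.03},
    {"slide": [0,0.0003,0.0295],"spin": 0,"gripper": 0.03},
  ],
)

```text
time_s: 14.2
ee_pos: [0.6113, 0.2924, 0.2235]
eef_rot: [3.142, -0.0, 1.542]
force: [-4.5, -0.5, 3.0]
grip_width: 0.0396
grip_force: 40.0
```

```bash
python3 -c "
from h import *
go(.6112,.2925,.2240,88.4)"
```

```text
at [0.6113 0.2924 0.2235] yaw 88.34 rot [ 3.1416e+00 -2.0000e-04  1.5419e+00] F [-4.5 -0.5  3. ] w 0.0396 gf 40.00101864337921 t 14.2 q6 0.42 | slide [ 0.     -0.0001 -0.0005] spin -0.001
```

Call:
jog_arm(
  rows=[
    {"slide": [0,0,0],"spin": 0,"gripper": 0.085},
    {"slide": [0,0,0],"spin": 0,"gripper": 0.085},
    {"slide": [0,0,0],"spin": 0,"gripper": 0.085},
    {"slide": [0,0,-0.04],"spin": 0,"gripper": 0.085},
    {"slide": [0,0,-0.09],"spin": 0,"gripper": 0.085},
    {"slide": [0,0,-0.13],"spin": 0,"gripper": 0.085},
    {"slide": [0,0,-0.13],"spin": 0,"gripper": 0.085},
    {"slide": [0,0,-0.13],"spin": 0,"gripper": 0.085},
  ],
)

```text
time_s: 15.0
ee_pos: [0.6113, 0.2923, 0.3537]
eef_rot: [3.14, -0.001, 1.542]
force: [0.4, 0.1, -0.2]
grip_width: 0.0855
grip_force: 0.0
```

```bash
python3 -c "
from h import *
loaded((.611,.2925),.07)
f=np.load('/tmp/scene.npz')
im,d,i,W=shot('scene','scene1'); X=cloud(d,i,W)
print(rect(X,(.612,-.297),.075,.042,.055), [ (t,[(np.round(r['point'],3).tolist(),round(r['confidence'],2)) for r in finder.find_in(t,'scene')]) for t in ('tube_a','carrier_a')])
go(.611,.2925,.203,88.4)
"
```

```text
tube top [610.8, 290.8, 40.0, 110.3, 88.3, 47.4, 5136.0] carrier [611.5, 291.9, 58.5, 127.8, 88.5, 21.3, 1887.0]
[610.0, -298.2, 43.3, 110.0, 110.4, 45.4, 311.0] [('tube_a', [([0.462, -0.266, 0.037], 0.91), ([0.33, -0.34, 0.037], 0.82), ([0.437, -0.562, 0.039], 0.76), ([0.605, 0.275, 0.045], 0.53), ([0.593, -0.323, 0.015], 0.26)]), ('carrier_a', [([0.444, 0.247, 0.006], 0.83), ([0.592, -0.322, 0.012], 0.76), ([0.586, 0.241, 0.012], 0.65)])]
at [0.6113 0.2923 0.3514] yaw 88.34 rot [-3.1393e+00  1.1000e-03  1.5418e+00] F [ 0.3 -0.5  0.2] w 0.0847 gf 0.0 t 15.2 q6 0.42 | slide [0.0003 0.     0.1484] spin -0.0011
```

View pics/scene1.png

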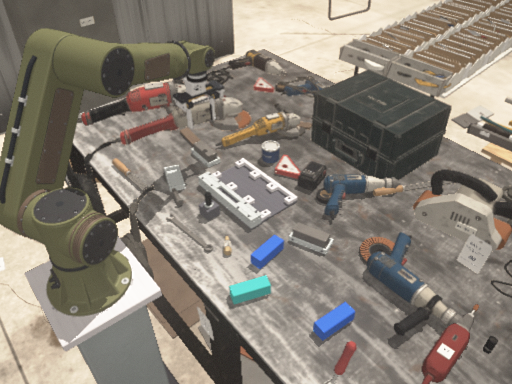

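```bash
python3 -c "
from h import *
f=np.load('/tmp/wrist.npz');X=f['X'];im=f['im']
box=(X[...,0]>.475)&(X[...,0]<.72)&(abs(X[...,1]-.015)<.18)
h=box&(X[...,2]>.039)&(X[...,2]<.048)&(im.min(2)>60)
P=X[h][:,:2]; r=cv2.minAreaRect((P*1000).astype(np.float32)); print('house',r,np.median(X[h][:,2]))
b=box&(X[...,2]>.020)&(X[...,2]<.031)&(im.min(2)>90)
print('blocks',cv2.minAreaRect((X[b][:,:2]*1000).astype(np.float32)),np.median(X[b][:,2]))
import itertools
# raster top view
c=np.array([.58,.015]);a=np.radians(0.9)
u=(X[...,:2]-c)@np.array([np.cos(a),np.sin(a)]);v=(X[...,:2]-c)@np.array([-np.sin(a),np.cos(a)])
img=np.zeros((360,300),np.uint8)
m=np.isfinite(u)&(abs(u)<.15)&(abs(v)<.18)&(X[...,2]>-.05)
img[((v[m]+.18)*1000).astype(int),((u[m]+.15)*1000).astype(int)]=np.clip((X[...,2][m]+.004)*5000,0,255)
cv2.imwrite('pics/top.png',cv2.resize(img,None,fx=1.6,fy=1.6,interpolation=0))
np.savez('/tmp/uv.npz',u=u,v=v)
# slot region depths
bm=b
hu,e=np.histogram(u[bm],np.arange(-.12,.12,.002)); print([(round(x*1000),n) for x,n in zip(e,hu) if n>20])
hv,e=np.histogram(v[bm&(abs(u)<.06)|(b&(u>-.06)&(u<.05))],np.arange(-.17,.17,.002)); print([(round(x*1000),n) for x,n in zip(e,hv) if n>20])
"
```

```text
house ((520.7752075195312, 15.820770263671875), (46.433956146240234, 299.95672607421875), 1.0073438882827759) 0.043418082374421296
blocks ((608.95654296875, 17.43658447265625), (194.67404174804688, 298.9765319824219), 0.9530118107795715) 0.025304142317317202
[(-68, np.int64(37)), (-66, np.int64(22)), (-64, np.int64(23)), (-62, np.int64(36)), (-60, np.int64(34)), (-58, np.int64(28)), (-38, np.int64(47)), (-36, np.int64(494)), (-34, np.int64(486)), (-32, np.int64(488)), (-30, np.int64(494)), (-28, np.int64(479)), (-26, np.int64(493)), (-24, np.int64(330)), (-22, np.int64(189)), (-20, np.int64(206)), (-18, np.int64(179)), (-16, np.int64(189)), (-14, np.int64(205)), (-12, np.int64(183)), (-10, np.int64(161)), (-8, np.int64(197)), (-6, np.int64(204)), (-4, np.int64(191)), (-2, np.int64(180)), (0, np.int64(201)), (2, np.int64(174)), (4, np.int64(82)), (84, np.int64(186)), (86, np.int64(169)), (88, np.int64(156)), (90, np.int64(154)), (92, np.int64(155)), (94, np.int64(169)), (96, np.int64(158)), (98, np.int64(156)), (100, np.int64(137)), (102, np.int64(138)), (104, np.int64(148)), (106, np
[... 1799 characters left out ...]
 np.int64(26)), (84, np.int64(26)), (86, np.int64(26)), (88, np.int64(26)), (90, np.int64(26)), (92, np.int64(26)), (94, np.int64(26)), (96, np.int64(26)), (98, np.int64(26)), (100, np.int64(26)), (102, np.int64(26)), (104, np.int64(27)), (106, np.int64(24)), (108, np.int64(24)), (110, np.int64(28)), (112, np.int64(28)), (114, np.int64(28)), (116, np.int64(26)), (118, np.int64(26)), (120, np.int64(26)), (122, np.int64(26)), (124, np.int64(25)), (126, np.int64(56)), (128, np.int64(99)), (130, np.int64(89)), (132, np.int64(83)), (134, np.int64(99)), (136, np.int64(84)), (138, np.int64(84)), (140, np.int64(83)), (142, np.int64(81)), (144, np.int64(91)), (146, np.int64(90)), (148, np.int64(85))]
```

View pics/top.png

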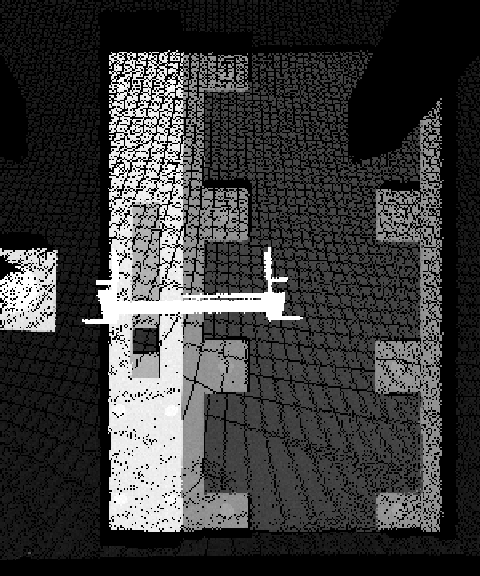

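Call:
jog_arm(
  rows=[
    {"slide": [0,0,0.05],"spin": 0,"gripper": 0.085},
    {"slide": [0,0,0.1],"spin": 0,"gripper": 0.085},
    {"slide": [0,0,0.135],"spin": 0,"gripper": 0.085},
    {"slide": [0,0,0.147],"spin": 0,"gripper": 0.085},
    {"slide": [0,0,0.147],"spin": 0,"gripper": 0.085},
    {"slide": [0,0,0.147],"spin": 0,"gripper": 0.045},
    {"slide": [0,0,0.147],"spin": 0,"gripper": 0.045},
    {"slide": [0,0,0.147],"spin": 0,"gripper": 0.045},
  ],
  squeeze=50,
)

```text
time_s: 16.0
ee_pos: [0.6116, 0.2925, 0.2079]
eef_rot: [3.139, -0.001, 1.542]
force: [-0.3, 0.2, -0.3]
grip_width: 0.0645
grip_force: 0.0
```

Call:
jog_arm(
  rows=[
    {"slide": [0,0,0],"spin": 0,"gripper": 0.045},
    {"slide": [0,0,0],"spin": 0,"gripper": 0.045},
    {"slide": [0,0,0],"spin": 0,"gripper": 0.045},
    {"slide": [0,0,0],"spin": 0,"gripper": 0.045},
    {"slide": [0,0,0],"spin": 0,"gripper": 0.045},
  ],
)

```text
time_s: 16.5
ee_pos: [0.6115, 0.2924, 0.2072]
eef_rot: [3.14, -0.001, 1.542]
force: [-0.7, 0.2, 6.0]
grip_width: 0.0551
grip_force: 50.0
```

Call:
jog_arm(
  rows=[
    {"slide": [0,0,-0.01],"spin": 0,"gripper": 0.045},
    {"slide": [0,0,-0.03],"spin": 0,"gripper": 0.045},
    {"slide": [0,0,-0.06],"spin": 0,"gripper": 0.045},
    {"slide": [0,0,-0.09],"spin": 0,"gripper": 0.045},
    {"slide": [0,0,-0.09],"spin": 0.1,"gripper": 0.045},
    {"slide": [0,0,-0.09],"spin": 0.22,"gripper": 0.045},
    {"slide": [0,0,-0.09],"spin": 0.35,"gripper": 0.045},
    {"slide": [0,0,-0.09],"spin": 0.48,"gripper": 0.045},
  ],
)

```text
time_s: 17.3
ee_pos: [0.6111, 0.2923, 0.2956]
eef_rot: [-3.14, 0.002, 1.056]
force: [0.9, 0.5, -7.0]
grip_width: 0.0556
grip_force: 50.0
```

Call:
jog_arm(
  rows=[
    {"slide": [0,0,0],"spin": 0.13,"gripper": 0.045},
    {"slide": [0,0,0],"spin": 0.26,"gripper": 0.045},
    {"slide": [0,0,0],"spin": 0.4,"gripper": 0.045},
    {"slide": [0,0,0],"spin": 0.53,"gripper": 0.045},
    {"slide": [0,0,0],"spin": 0.66,"gripper": 0.045},
    {"slide": [0,0,0],"spin": 0.8,"gripper": 0.045},
    {"slide": [0,0,0],"spin": 0.93,"gripper": 0.045},
    {"slide": [0,0,0],"spin": 1.03,"gripper": 0.045},
  ],
)

```text
time_s: 18.1
ee_pos: [0.6111, 0.2923, 0.2955]
eef_rot: [3.141, 0.002, 0.027]
force: [-0.1, 0.7, -6.7]
grip_width: 0.0559
grip_force: 50.0
```

```bash
python3 -c "
from h import *
go(.6229,.1126,.297,.98)
"
```

```text
at [0.6111 0.2923 0.2955] yaw 1.52 rot [3.1409e+00 2.0000e-03 2.6600e-02] F [-0.1  0.7 -6.7] w 0.0559 gf 49.991857409477234 t 18.1 q6 1.94 | slide [ 0.007   0.1799 -0.0014] spin 0.0095
```

Call:
jog_arm(
  rows=[
    {"slide": [0.001,0.04,0],"spin": 0.01,"gripper": 0.045},
    {"slide": [0.003,0.08,0],"spin": 0.01,"gripper": 0.045},
    {"slide": [0.005,0.12,0],"spin": 0.01,"gripper": 0.045},
    {"slide": [0.007,0.16,0],"spin": 0.01,"gripper": 0.045},
    {"slide": [0.007,0.18,0.02],"spin": 0.01,"gripper": 0.045},
    {"slide": [0.007,0.18,0.048],"spin": 0.01,"gripper": 0.045},
    {"slide": [0.007,0.18,0.048],"spin": 0.01,"gripper": 0.045},
    {"slide": [0.007,0.18,0.048],"spin": 0.01,"gripper": 0.045},
  ],
)

```text
time_s: 18.9
ee_pos: [0.624, 0.113, 0.2483]
eef_rot: [3.142, 0.001, 0.022]
force: [0.9, 0.5, -6.9]
grip_width: 0.0557
grip_force: 50.0
```

```bash
python3 -c "
from h import *
shot('wrist');shot('wrist','w6')
im,Q,X=intool(); np.savez('/tmp/w6.npz',im=im,Q=Q,X=X)
go(.6229,.1126,.217,.98)
m=(X[...,2]>.048)&(X[...,2]<.066)&(abs(Q[...,1])<.045)&(abs(Q[...,0])<.08)&(im.min(2)>90)
P=Q[m]*1000;print('carrier',m.sum(),np.percentile(P,[0.5,99.5],axis=0).round(1).tolist(),cv2.minAreaRect(P[:,:2].astype(np.float32)))
# back bar & blocks
b=(X[...,2]>.019)&(X[...,2]<.031)&(im.min(2)>90)&(Q[...,0]>.02)&(Q[...,0]<.10)&(abs(Q[...,1])<.08)
for x in range(44,62,4):
  y=Q[b&(abs(Q[...,0]-x/1000)<.002)][:,1]*1000; print(x,'L',y[y<0].max() if (y<0).any() else None,'R',y[y>0].min() if (y>0).any() else None)
for y in range(-24,25,8):
  x=Q[b&(abs(Q[...,1]-y/1000)<.003)][:,0]*1000; print(y,'bar x',np.percentile(x,[1,99]).round(1) if len(x) else None)
"
```

```text
at [0.6243 0.1133 0.2497] yaw 1.3 rot [-3.1414e+00 -2.0000e-03  2.2600e-02] F [ 0.1  0.2 -6.8] w 0.0555 gf 49.99477028846741 t 19.05 q6 1.67 | slide [-0.0014  0.0007  0.0327] spin 0.0055
carrier 5711 [[-39.1, -36.5, 184.3], [62.7, 35.0, 201.3]] ((11.315086364746094, -0.5031204223632812), (79.00025939941406, 103.2116928100586), 89.65750122070312)
44 L -36.83708153289385 R 35.119844127400704
48 L -35.49734165419401 R 33.812194930200434
52 L -35.30933184581728 R 33.63156585147234
56 L -35.2264856019778 R 33.5219512709953
60 L -29.57803400006261 R 32.433641925561155
-24 bar x [66.9 79.4]
-16 bar x [66.9 79.4]
-8 bar x [66.9 79.4]
0 bar x [66.9 79.4]
8 bar x [66.9 79.4]
16 bar x [66.9 79.4]
24 bar x [66.9 79.4]
```

View pics/w6.png

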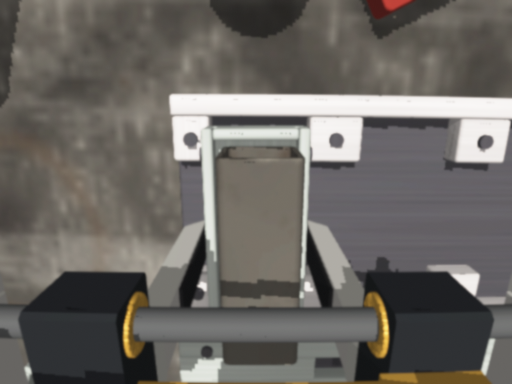

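```bash
python3 -c "
from h import *
f=np.load('/tmp/w6.npz');im,Q,X=f['im'],f['Q'],f['X']
b=(X[...,2]>.019)&(X[...,2]<.031)&(im.min(2)>90)
for x in range(50,76,4):
  y=Q[b&(abs(Q[...,0]-x/1000)<.002)&(abs(Q[...,1])<.08)][:,1]*1000; print(x,'outer',np.percentile(y,[.5]).round(1),'block far',y.max().round(1))
for x in (46,50,54,58):
  y=Q[b&(abs(Q[...,0]-x/1000)<.002)&(Q[...,1]>.08)&(Q[...,1]<.2)][:,1]*1000; print(x,'blk2',np.percentile(y,[.5,99.5]).round(1))
m=(X[...,2]>.048)&(X[...,2]<.066)&(abs(Q[...,1])<.045)&(Q[...,0]>.03)&(Q[...,0]<.08)&(im.min(2)>90)
for x in range(36,63,4):
  y=Q[m&(abs(Q[...,0]-x/1000)<.002)][:,1]*1000; print(x,np.percentile(y,[1,99]).round(1))
"
```

```text
50 outer [-52.] block far 65.1
54 outer [-52.4] block far 64.5
58 outer [-52.1] block far 64.9
62 outer [-51.9] block far 64.7
66 outer [-51.3] block far 79.8
70 outer [-51.9] block far 80.0
74 outer [-51.7] block far 79.9
46 blk2 [126.7 159.9]
50 blk2 [126.6 159.6]
54 blk2 [126.7 159.1]
58 blk2 [126.7 159.3]
36 [-28.9  26.7]
40 [-28.7  26.8]
44 [-29.5  28. ]
48 [-30.7  28.7]
52 [-30.1  28.4]
56 [-28.2  26.8]
60 [-28.3  26.3]
```

Call:
jog_arm(
  rows=[
    {"slide": [-0.0005,0.0011,0],"spin": 0.0055,"gripper": 0.045},
    {"slide": [-0.0005,0.0011,0.008],"spin": 0.0055,"gripper": 0.045},
    {"slide": [-0.0005,0.0011,0.014],"spin": 0.0055,"gripper": 0.045},
    {"slide": [-0.0005,0.0011,0.02],"spin": 0.0055,"gripper": 0.045},
    {"slide": [-0.0005,0.0011,0.025],"spin": 0.0055,"gripper": 0.045},
    {"slide": [-0.0005,0.0011,0.03],"spin": 0.0055,"gripper": 0.045},
    {"slide": [-0.0005,0.0011,0.034],"spin": 0.0055,"gripper": 0.045},
    {"slide": [-0.0005,0.0011,0.034],"spin": 0.0055,"gripper": 0.045},
  ],
)

```text
time_s: 19.85
ee_pos: [0.6236, 0.1116, 0.2151]
eef_rot: [-3.141, -0.0, 0.016]
force: [-7.3, -0.8, 4.5]
grip_width: 0.0554
grip_force: 50.0
```

Call:
jog_arm(
  rows=[
    {"slide": [0,0,0],"spin": 0,"gripper": 0.075},
    {"slide": [0,0,0],"spin": 0,"gripper": 0.075},
    {"slide": [0,0,0],"spin": 0,"gripper": 0.075},
    {"slide": [0,0,-0.04],"spin": 0,"gripper": 0.075},
    {"slide": [0,0,-0.09],"spin": 0,"gripper": 0.075},
    {"slide": [0,0,-0.14],"spin": 0,"gripper": 0.085},
    {"slide": [0,0,-0.14],"spin": 0,"gripper": 0.085},
    {"slide": [0,0,-0.14],"spin": 0,"gripper": 0.085},
  ],
)

```text
time_s: 20.65
ee_pos: [0.6235, 0.1116, 0.3552]
eef_rot: [-3.141, -0.002, 0.016]
force: [-0.2, 0.5, -0.5]
grip_width: 0.0848
grip_force: 0.0
```

```bash
python3 -c "
from h import *
im,d,i,W=shot('wrist','w7'); X=cloud(d,i,W)
c=(.623,.1126); sat=cv2.cvtColor(im,cv2.COLOR_RGB2HSV)[...,1]<70
print('tube',rect(X,c,.075,.05,.062,sat),'carrier',rect(X,c,.07,.0265,.036,(im.min(2)>90)))
im,d,i,W=shot('scene'); X=cloud(d,i,W); print(rect(X,(.612,-.297),.075,.042,.055))
go(.6122,-.2974,.35,111.4)
"
```

```text
tube [620.3, 110.5, 40.1, 110.3, 1.0, 55.4, 5328.0] carrier [622.3, 112.1, 104.5, 127.1, 0.9, 29.3, 1942.0]
[609.2, -299.1, 43.6, 109.9, 112.0, 45.3, 308.0]
at [0.6234 0.1115 0.3527] yaw 0.93 rot [3.1414e+00 1.9000e-03 1.6200e-02] F [-0.1 -0.2 -0.5] w 0.0846 gf 0.0 t 20.75 q6 1.67 | slide [-0.0179  0.4087  0.0029] spin 1.2135
```

View pics/w7.png

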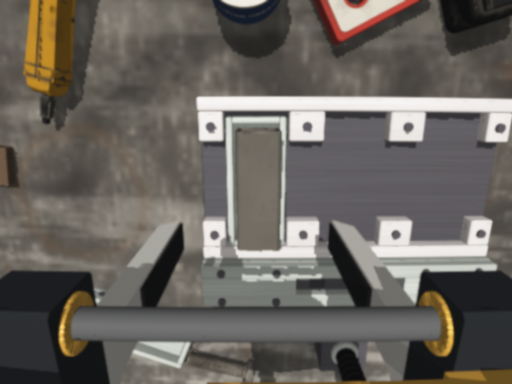

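Call:
jog_arm(
  rows=[
    {"slide": [0,0.05,0],"spin": 0.1,"gripper": 0.085},
    {"slide": [0,0.1,0],"spin": 0.25,"gripper": 0.085},
    {"slide": [0,0.15,0],"spin": 0.39,"gripper": 0.085},
    {"slide": [-0.005,0.2,0],"spin": 0.53,"gripper": 0.085},
    {"slide": [-0.01,0.25,0],"spin": 0.67,"gripper": 0.085},
    {"slide": [-0.015,0.3,0],"spin": 0.81,"gripper": 0.085},
    {"slide": [-0.018,0.35,0],"spin": 0.95,"gripper": 0.085},
    {"slide": [-0.018,0.39,0],"spin": 1.09,"gripper": 0.085},
  ],
)

```text
time_s: 21.55
ee_pos: [0.6112, -0.2814, 0.3523]
eef_rot: [3.14, 0.002, -1.081]
force: [1.1, -0.2, 0.3]
grip_width: 0.0851
grip_force: 0.0
```

```bash
python3 -c "
from h import *
go(.6122,-.2974,.35,111.4)
"
```

```text
at [ 0.6112 -0.2814  0.3523] yaw -61.92 rot [ 3.1400e+00  2.1000e-03 -1.0806e+00] F [ 1.1 -0.2  0.3] w 0.0851 gf 0.0 t 21.55 q6 2.17 | slide [0.0146 0.0066 0.0022] spin 0.1167
```

Call:
jog_arm(
  rows=[
    {"slide": [0.0145,0.0065,0],"spin": 0.117,"gripper": 0.085},
    {"slide": [0.0145,0.0065,0],"spin": 0.117,"gripper": 0.085},
    {"slide": [0.0145,0.0065,0],"spin": 0.117,"gripper": 0.085},
    {"slide": [0.0145,0.0065,0],"spin": 0.117,"gripper": 0.085},
  ],
)

```text
time_s: 21.95
ee_pos: [0.6134, -0.2933, 0.3536]
eef_rot: [3.141, 0.001, -1.187]
force: [-0.5, -0.2, -1.1]
grip_width: 0.0847
grip_force: 0.0
```

```bash
python3 -c "
from h import *
shot('wrist')
loaded((.612,-.297))
go(.6122,-.2974,.203,111.4)
"
```

```text
tube top [611.8, -296.7, 39.8, 110.2, 111.2, 47.4, 5219.0] carrier [612.6, -297.0, 59.0, 127.7, 111.6, 21.3, 1941.0]
at [ 0.6134 -0.2933  0.3541] yaw -68.05 rot [ 3.1415e+00  2.0000e-04 -1.1877e+00] F [-0.6  1.   0.3] w 0.085 gf 0.0 t 22.05 q6 2.26 | slide [0.0034 0.0026 0.1511] spin 0.0096
```

Call:
jog_arm(
  rows=[
    {"slide": [0.0032,0.0025,0.05],"spin": 0.0095,"gripper": 0.085},
    {"slide": [0.0032,0.0025,0.1],"spin": 0.0095,"gripper": 0.085},
    {"slide": [0.0032,0.0025,0.135],"spin": 0.0095,"gripper": 0.085},
    {"slide": [0.0032,0.0025,0.149],"spin": 0.0095,"gripper": 0.085},
    {"slide": [0.0032,0.0025,0.149],"spin": 0.0095,"gripper": 0.075},
    {"slide": [0.0032,0.0025,0.149],"spin": 0.0095,"gripper": 0.045},
    {"slide": [0.0032,0.0025,0.149],"spin": 0.0095,"gripper": 0.045},
    {"slide": [0.0032,0.0025,0.149],"spin": 0.0095,"gripper": 0.045},
  ],
  squeeze=50,
)

```text
time_s: 22.85
ee_pos: [0.6123, -0.2985, 0.2071]
eef_rot: [-3.14, -0.002, -1.2]
force: [-1.0, 0.4, -0.6]
grip_width: 0.0567
grip_force: 0.0
```

Call:
jog_arm(
  rows=[
    {"slide": [0,0,0],"spin": 0,"gripper": 0.045},
    {"slide": [0,0,0],"spin": 0,"gripper": 0.045},
    {"slide": [0,0,0],"spin": 0,"gripper": 0.045},
    {"slide": [0,0,0],"spin": 0,"gripper": 0.045},
    {"slide": [0,0,0],"spin": 0,"gripper": 0.045},
  ],
)

```text
time_s: 23.35
ee_pos: [0.6123, -0.2986, 0.207]
eef_rot: [-3.14, -0.002, -1.2]
force: [-1.2, 0.7, 7.3]
grip_width: 0.0556
grip_force: 50.0
```

```bash
python3 -c "
from h import *
go(.6261,-.0774,.297,.98)
"
```

```text
at [ 0.6123 -0.2986  0.207 ] yaw -68.76 rot [-3.1401e+00 -1.9000e-03 -1.2001e+00] F [-1.2  0.7  7.3] w 0.0556 gf 50.00452280044556 t 23.35 q6 2.26 | slide [-0.201  -0.0931 -0.0902] spin -1.2172
```

Call:
jog_arm(
  rows=[
    {"slide": [0,0,-0.01],"spin": 0,"gripper": 0.045},
    {"slide": [0,0,-0.03],"spin": 0,"gripper": 0.045},
    {"slide": [0,0,-0.06],"spin": -0.08,"gripper": 0.045},
    {"slide": [0,0,-0.09],"spin": -0.2,"gripper": 0.045},
    {"slide": [-0.03,-0.015,-0.09],"spin": -0.33,"gripper": 0.045},
    {"slide": [-0.06,-0.03,-0.09],"spin": -0.46,"gripper": 0.045},
    {"slide": [-0.1,-0.046,-0.09],"spin": -0.6,"gripper": 0.045},
    {"slide": [-0.14,-0.065,-0.09],"spin": -0.73,"gripper": 0.045},
  ],
)

```text
time_s: 24.15
ee_pos: [0.6213, -0.1431, 0.2952]
eef_rot: [3.141, 0.001, -0.465]
force: [1.6, 0.7, -7.3]
grip_width: 0.0556
grip_force: 50.0
```

```bash
python3 -c "
from h import *
go(.6261,-.0774,.247,.98)
"
```

```text
at [ 0.6213 -0.1431  0.2952] yaw -26.66 rot [ 3.1414e+00  1.0000e-03 -4.6540e-01] F [ 1.6  0.7 -7.3] w 0.0556 gf 49.9908185005188 t 24.15 q6 1.75 | slide [-0.0252 -0.0609  0.0483] spin -0.4825
```

Call:
jog_arm(
  rows=[
    {"slide": [-0.01,-0.025,0],"spin": -0.13,"gripper": 0.045},
    {"slide": [-0.02,-0.05,0],"spin": -0.26,"gripper": 0.045},
    {"slide": [-0.025,-0.061,0],"spin": -0.39,"gripper": 0.045},
    {"slide": [-0.025,-0.061,0.01],"spin": -0.4825,"gripper": 0.045},
    {"slide": [-0.025,-0.061,0.03],"spin": -0.4825,"gripper": 0.045},
    {"slide": [-0.025,-0.061,0.047],"spin": -0.4825,"gripper": 0.045},
    {"slide": [-0.025,-0.061,0.047],"spin": -0.4825,"gripper": 0.045},
    {"slide": [-0.025,-0.061,0.047],"spin": -0.4825,"gripper": 0.045},
  ],
)

```text
time_s: 24.95
ee_pos: [0.6272, -0.0787, 0.2487]
eef_rot: [-3.142, 0.0, 0.012]
force: [0.4, 0.6, -6.1]
grip_width: 0.0552
grip_force: 50.0
```

```bash
cat >> h.py <<'E'
def bay():
    im,Q,X=intool()
    m=(X[...,2]>.048)&(X[...,2]<.066)&(abs(Q[...,1])<.045)&(Q[...,0]>.03)&(Q[...,0]<.08)&(im.min(2)>90)
    print('car end',np.percentile(Q[m][:,0],99.5)*1000)
    for x in (38,58): print('car y',x,np.percentile(Q[m&(abs(Q[...,0]-x/1000)<.002)][:,1]*1000,[1,99]).round(1))
    b=(X[...,2]>.019)&(X[...,2]<.031)&(im.min(2)>90)&(Q[...,0]>.02)&(Q[...,0]<.10)
    print('bar x',np.percentile(Q[b&(abs(Q[...,1])<.024)][:,0],[1,99])*1000)
    s=b&(abs(Q[...,0]-.053)<.004); y=np.sort(Q[s][:,1]*1000); 
    g=np.split(y,np.where(np.diff(y)>8)[0]+1); print('blocks',[(q[0].round(1),q[-1].round(1)) for q in g if len(q)>20])
E
python3 -c "
from h import *
shot('wrist');shot('wrist')
bay();bay()
go(.6261,-.0774,.217,.98)
"
```

```text
car end 63.1122443673494
car y 38 [-28.8  26.6]
car y 58 [-28.4  26.5]
bar x [66.96787215 80.05655449]
blocks [(np.float64(-164.4), np.float64(-126.4)), (np.float64(-64.9), np.float64(-35.2)), (np.float64(33.1), np.float64(52.9))]
car end 63.199155558692226
car y 38 [-28.8  26.6]
car y 58 [-28.5  26.7]
bar x [67.05326229 80.14004734]
blocks [(np.float64(-164.2), np.float64(-126.2)), (np.float64(-65.1), np.float64(-35.1)), (np.float64(33.0), np.float64(53.0))]
at [ 0.6274 -0.0787  0.2492] yaw 0.7 rot [ 3.1413e+00 -1.4000e-03  1.2300e-02] F [-0.3  0.4 -5. ] w 0.0553 gf 49.993985295295715 t 25.15 q6 1.38 | slide [-0.0013 -0.0014  0.0322] spin -0.0049
```

Call:
jog_arm(
  rows=[
    {"slide": [-0.0005,-0.0002,0],"spin": -0.005,"gripper": 0.045},
    {"slide": [-0.0005,-0.0002,0.008],"spin": -0.005,"gripper": 0.045},
    {"slide": [-0.0005,-0.0002,0.014],"spin": -0.005,"gripper": 0.045},
    {"slide": [-0.0005,-0.0002,0.02],"spin": -0.005,"gripper": 0.045},
    {"slide": [-0.0005,-0.0002,0.025],"spin": -0.005,"gripper": 0.045},
    {"slide": [-0.0005,-0.0002,0.03],"spin": -0.005,"gripper": 0.045},
    {"slide": [-0.0005,-0.0002,0.034],"spin": -0.005,"gripper": 0.045},
    {"slide": [-0.0005,-0.0002,0.034],"spin": -0.005,"gripper": 0.045},
  ],
)

```text
time_s: 25.95
ee_pos: [0.6268, -0.0785, 0.2149]
eef_rot: [3.141, -0.0, 0.017]
force: [-6.1, 0.5, 3.6]
grip_width: 0.0549
grip_force: 50.0
```

Call:
jog_arm(
  rows=[
    {"slide": [0,0,0],"spin": 0,"gripper": 0.075},
    {"slide": [0,0,0],"spin": 0,"gripper": 0.075},
    {"slide": [0,0,0],"spin": 0,"gripper": 0.075},
    {"slide": [0,0,-0.04],"spin": 0,"gripper": 0.075},
    {"slide": [0,0,-0.09],"spin": 0,"gripper": 0.075},
    {"slide": [0,0,-0.14],"spin": 0,"gripper": 0.075},
    {"slide": [0,0,-0.14],"spin": 0,"gripper": 0.075},
    {"slide": [0,0,-0.14],"spin": 0,"gripper": 0.075},
  ],
)

```text
time_s: 26.75
ee_pos: [0.6267, -0.0785, 0.3552]
eef_rot: [3.141, -0.002, 0.017]
force: [-1.5, 0.2, -1.0]
grip_width: 0.075
grip_force: 0.0
```

```bash
python3 -c "
from h import *
im,d,i,W=shot('wrist'); X=cloud(d,i,W)
sat=cv2.cvtColor(im,cv2.COLOR_RGB2HSV)[...,1]<70
for c in ((.623,.1126),(.6265,-.078)): print('tube',rect(X,c,.075,.05,.062,sat))
go(.44,.015,.35,90)
f=np.load('/tmp/wrist.npz');X=f['X'];im=f['im']
u,v=np.load('/tmp/uv.npz')['u'],np.load('/tmp/uv.npz')['v']
s=(abs(u+.0595)<.006)&(abs(v-.002)<.07)
z=X[...,2]
for v0 in np.arange(-.06,.066,.004):
  q=s&(abs(v-v0)<.002); print(round(v0*1000),np.nanmedian(z[q]).round(4) if q.sum() else None,end='; ')
g=(z<.02)&(abs(u+.0595)<.012)&(abs(v-.03)<.025); print('hole',X[g].min(0),X[g].max(0),X[g].mean(0))
print('pin top',rect(X,(.44,.014),.03,.08,.1), 'park',rect(X,(.445,.018),.045,.037,.046))
"
```

```text
tube [620.6, 109.8, 41.3, 110.3, 0.7, 55.4, 5166.0]
tube [628.2, -77.0, 40.1, 110.2, 0.9, 55.5, 5364.0]
at [ 0.6266 -0.0785  0.3535] yaw 0.99 rot [-3.1415e+00  4.0000e-04  1.7300e-02] F [ 0.1 -0.  -0.2] w 0.075 gf 0.0 t 26.8 q6 1.37 | slide [-0.1849 -0.0967  0.0036] spin -1.5535
-60 0.0438; -56 0.0427; -52 0.0321; -48 0.0313; -44 0.0315; -40 0.0313; -36 0.0318; -32 0.0315; -28 0.0316; -24 0.0314; -20 0.0317; -16 0.0314; -12 0.0317; -8 0.0314; -4 0.0317; 0 0.0317; 4 0.0313; 8 0.3215; 12 0.3217; 16 0.3191; 20 0.0314; 24 0.0265; 28 0.0058; 32 0.0054; 36 0.0056; 40 0.0297; 44 0.0316; 48 0.0317; 52 0.0315; 56 0.0425; 60 0.0435; 64 0.0437; hole [0.51217427 0.03865341 0.00390469] [0.52667844 0.05256442 0.01843981] [0.51887557 0.04525816 0.00695323]
pin top [440.4, 14.2, 21.6, 22.5, 0.9, 91.2, 523.0] park [439.6, 13.4, 50.2, 50.6, 92.1, 41.5, 1394.0]
```

Call:
jog_arm(
  rows=[
    {"slide": [-0.045,-0.023,0],"spin": 0,"gripper": 0.06},
    {"slide": [-0.09,-0.046,0],"spin": 0,"gripper": 0.06},
    {"slide": [-0.13,-0.068,0],"spin": 0,"gripper": 0.06},
    {"slide": [-0.17,-0.088,0],"spin": 0,"gripper": 0.06},
    {"slide": [-0.185,-0.0955,0],"spin": 0,"gripper": 0.06},
    {"slide": [-0.185,-0.0955,0],"spin": 0,"gripper": 0.06},
    {"slide": [-0.185,-0.0955,0],"spin": 0,"gripper": 0.06},
    {"slide": [-0.185,-0.0955,0],"spin": 0,"gripper": 0.06},
  ],
)

```text
time_s: 27.6
ee_pos: [0.4409, 0.0134, 0.3536]
eef_rot: [-3.142, 0.001, 0.017]
force: [0.3, 0.6, -0.4]
grip_width: 0.0602
grip_force: 0.0
```

```bash
python3 -c "
from h import *
shot('wrist')
im,d,i,W=shot('wrist','w8'); X=cloud(d,i,W)
print('pin top',rect(X,(.44,.014),.03,.085,.1), 'park',rect(X,(.44,.014),.045,.037,.046))
z=X[...,2]
g=(z<.02)&(abs(X[...,0]-.52)<.012)&(abs(X[...,1]-.046)<.025)&(z>-.005); print('hole',g.sum(),X[g].min(0),X[g].max(0),X[g].mean(0))
h=(z>.0405)&(z<.047)&(X[...,0]>.485)&(X[...,0]<.56)&(abs(X[...,1]-.015)<.17)&(im.min(2)>60)
print('house',cv2.minAreaRect((X[h][:,:2]*1000).astype(np.float32)))
sl=(z>.028)&(z<.0345)&(X[...,0]>.485)&(X[...,0]<.56)&(abs(X[...,1]-.015)<.08)
print('slot',cv2.minAreaRect((X[sl][:,:2]*1000).astype(np.float32)))
go(.44,.0138,.251,1)
"
```

```text
pin top [440.0, 13.8, 20.8, 21.0, 136.7, 91.4, 608.0] park [439.5, 13.8, 49.9, 50.3, 2.3, 41.6, 1886.0]
hole 290 [0.51277272 0.04204685 0.00352377] [0.5288314  0.05570879 0.01990971] [0.52083618 0.04931642 0.0062734 ]
house ((521.2771606445312, 15.459075927734375), (45.97342300415039, 301.4225769042969), 0.9324519038200378)
slot ((524.7286376953125, 29.557701110839844), (139.9755096435547, 43.203330993652344), 77.00833129882812)
at [0.4408 0.0134 0.3536] yaw 0.96 rot [-3.1415e+00  9.0000e-04  1.6700e-02] F [-0.4 -0.6  0.6] w 0.0599 gf 0.0 t 27.7 q6 1.5 | slide [-0.0007 -0.0004  0.1026] spin -0.0008
```

View pics/w8.png

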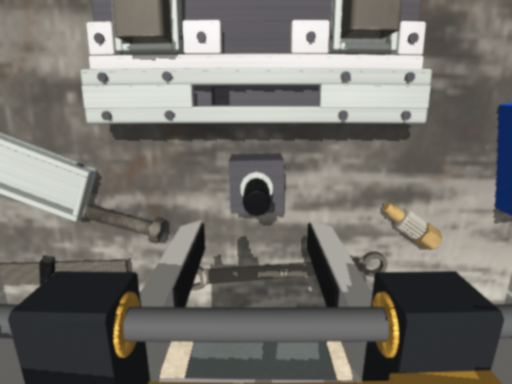

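Call:
jog_arm(
  rows=[
    {"slide": [-0.0008,-0.0004,0.045],"spin": 0,"gripper": 0.06},
    {"slide": [-0.0008,-0.0004,0.08],"spin": 0,"gripper": 0.06},
    {"slide": [-0.0008,-0.0004,0.1],"spin": 0,"gripper": 0.06},
    {"slide": [-0.0008,-0.0004,0.1],"spin": 0,"gripper": 0.04},
    {"slide": [-0.0008,-0.0004,0.1],"spin": 0,"gripper": 0.01},
    {"slide": [-0.0008,-0.0004,0.1],"spin": 0,"gripper": 0.01},
    {"slide": [-0.0008,-0.0004,0.1],"spin": 0,"gripper": 0.01},
    {"slide": [-0.0008,-0.0004,0.1],"spin": 0,"gripper": 0.01},
  ],
  squeeze=30,
)

```text
time_s: 28.5
ee_pos: [0.4394, 0.0142, 0.2549]
eef_rot: [3.141, -0.001, 0.017]
force: [0.7, -1.8, 0.6]
grip_width: 0.0233
grip_force: 0.4
```

Call:
jog_arm(
  rows=[
    {"slide": [0,0,0],"spin": 0,"gripper": 0.01},
    {"slide": [0,0,0],"spin": 0,"gripper": 0.01},
    {"slide": [0,0,0],"spin": 0,"gripper": 0.01},
    {"slide": [0,0,0],"spin": 0,"gripper": 0.01},
    {"slide": [0,0,-0.02],"spin": 0,"gripper": 0.01},
    {"slide": [0,0,-0.045],"spin": 0,"gripper": 0.01},
    {"slide": [0,0,-0.06],"spin": 0,"gripper": 0.01},
    {"slide": [0,0,-0.06],"spin": 0,"gripper": 0.01},
  ],
)

```text
time_s: 29.3
ee_pos: [0.4395, 0.0142, 0.3158]
eef_rot: [3.141, -0.003, 0.017]
force: [0.4, -1.1, -1.6]
grip_width: 0.0215
grip_force: 30.0
```

```bash
python3 -c "
from h import *
go(.5205,.0472,.311,1)
"
```

```text
at [0.4395 0.0142 0.3158] yaw 0.99 rot [ 3.1414 -0.0034  0.0173] F [ 0.4 -1.1 -1.6] w 0.0215 gf 29.999787211418152 t 29.3 q6 1.5 | slide [ 0.0815 -0.0316  0.0051] spin -0.0002
```

Call:
jog_arm(
  rows=[
    {"slide": [0.04,-0.016,0],"spin": 0,"gripper": 0.01},
    {"slide": [0.07,-0.028,0],"spin": 0,"gripper": 0.01},
    {"slide": [0.081,-0.0316,0],"spin": 0,"gripper": 0.01},
    {"slide": [0.081,-0.0316,0.015],"spin": 0,"gripper": 0.01},
    {"slide": [0.081,-0.0316,0.018],"spin": 0,"gripper": 0.01},
    {"slide": [0.081,-0.0316,0.018],"spin": 0,"gripper": 0.01},
    {"slide": [0.081,-0.0316,0.018],"spin": 0,"gripper": 0.01},
  ],
)

```text
time_s: 30.0
ee_pos: [0.5196, 0.0471, 0.2962]
eef_rot: [3.142, 0.0, 0.017]
force: [0.7, -0.5, -0.9]
grip_width: 0.0217
grip_force: 30.0
```

```bash
python3 -c "
from h import *
shot('wrist')
im,Q,X=intool()
z=X[...,2]
p=(z>.10)&(z<.15)&(abs(Q[...,1])<.011)&(abs(Q[...,0])<.015); print('pin', p.sum(), (Q[p].min(0)*1000).round(1) if p.sum() else '', (Q[p].max(0)*1000).round(1) if p.sum() else '')
go(.52,.0472,.257,1)
"
```

```text
pin 2449 [-10.2 -11.  146.6] [ 11.8  11.  196.5]
at [0.5197 0.0471 0.2966] yaw 0.98 rot [-3.1416e+00 -7.0000e-04  1.7100e-02] F [ 0.5  0.5 -0.8] w 0.0216 gf 29.99974876642227 t 30.1 q6 1.57 | slide [ 0.0003 -0.0001  0.0396] spin -0.0004
```

Call:
jog_arm(
  rows=[
    {"slide": [0.0003,0,0.006],"spin": 0,"gripper": 0.01},
    {"slide": [0.0003,0,0.012],"spin": 0,"gripper": 0.01},
    {"slide": [0.0003,0,0.016],"spin": 0,"gripper": 0.01},
    {"slide": [0.0003,0,0.019],"spin": 0,"gripper": 0.01},
    {"slide": [0.0003,0,0.022],"spin": 0,"gripper": 0.01},
    {"slide": [0.0003,0,0.024],"spin": 0,"gripper": 0.01},
    {"slide": [0.0003,0,0.024],"spin": 0,"gripper": 0.01},
  ],
)

```text
time_s: 30.8
ee_pos: [0.52, 0.0472, 0.2719]
eef_rot: [3.142, 0.0, 0.017]
force: [0.1, -0.6, -2.2]
grip_width: 0.0216
grip_force: 30.0
```

Tip is about 7 mm below the slot floor with no contact force, so it is in the hole; going home.

Call:
jog_arm(
  rows=[
    {"slide": [0,0,0.005],"spin": 0,"gripper": 0.01},
    {"slide": [0,0,0.009],"spin": 0,"gripper": 0.01},
    {"slide": [0,0,0.012],"spin": 0,"gripper": 0.01},
    {"slide": [0,0,0.0145],"spin": 0,"gripper": 0.01},
    {"slide": [0,0,0.0145],"spin": 0,"gripper": 0.01},
    {"slide": [0,0,0.0145],"spin": 0,"gripper": 0.01},
  ],
)

```text
time_s: 31.4
ee_pos: [0.5201, 0.0472, 0.2577]
eef_rot: [3.142, -0.0, 0.017]
force: [0.9, 0.3, -1.3]
grip_width: 0.0216
grip_force: 30.0
```

Call:
jog_arm(
  rows=[
    {"slide": [0,0,0],"spin": 0,"gripper": 0.045},
    {"slide": [0,0,0],"spin": 0,"gripper": 0.045},
    {"slide": [0,0,0],"spin": 0,"gripper": 0.045},
    {"slide": [0,0,0],"spin": 0,"gripper": 0.045},
    {"slide": [0,0,-0.04],"spin": 0,"gripper": 0.045},
    {"slide": [0,0,-0.09],"spin": 0,"gripper": 0.045},
    {"slide": [0,0,-0.13],"spin": 0,"gripper": 0.045},
    {"slide": [0,0,-0.13],"spin": 0,"gripper": 0.045},
  ],
)

```text
time_s: 32.2
ee_pos: [0.5202, 0.0472, 0.3932]
eef_rot: [-3.142, -0.009, 0.017]
force: [-0.2, -0.1, 0.2]
grip_width: 0.045
grip_force: 0.0
```

```bash
python3 -c "
from h import *
shot('wrist')
im,d,i,W=shot('wrist','w9'); X=cloud(d,i,W)
sat=cv2.cvtColor(im,cv2.COLOR_RGB2HSV)[...,1]<70
print('pin top',rect(X,(.52,.047),.03,.085,.11))
for c in ((.623,.1126),(.6265,-.078)): print('tube',rect(X,c,.075,.05,.062,sat))
im,d,i,W=shot('scene'); X=cloud(d,i,W)
for c in ((.623,.1126),(.6265,-.078)): print('tube',rect(X,c,.075,.046,.062))
print(rect(X,(.52,.047),.03,.08,.1))
"
```

```text
pin top [520.4, 48.1, 21.4, 22.1, 63.6, 93.3, 509.0]
tube [620.7, 110.2, 40.5, 110.2, 0.8, 55.3, 5380.0]
tube [628.9, -76.9, 41.3, 110.4, 0.7, 55.2, 5425.0]
tube [620.8, 107.6, 43.9, 111.4, 1.4, 52.7, 221.0]
tube [628.2, -79.5, 42.2, 114.2, 180.0, 52.8, 279.0]
[520.3, 44.5, 14.3, 28.8, 34.3, 89.9, 32.0]
```

View pics/w9.png

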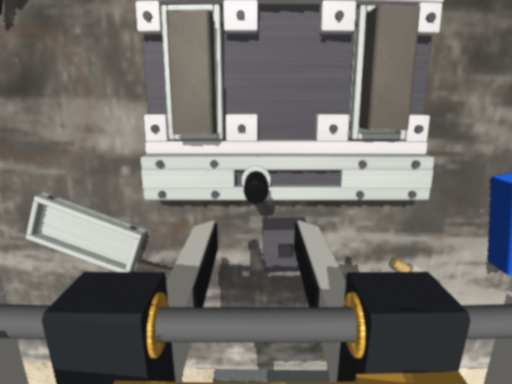

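```bash
python3 -c "
from h import *
print(workorder.hand_in())"
```

```text
the job is handed in; nothing more can be done
None
```

I handed the job in at about 32 s of robot time, but `hand_in()` returned no verdict. By my last camera measurements, both tubes found (there was no third) sit in their own carriers, with those carriers in the two outer bays. The pin is down in the slot hole with its collar on the housing. I located the hole from the wrist camera's depth image and lowered the pin straight in, so I did not feel along the slot. I never aimed for the bolt, coupler, flat bar or grease tin, but I did not re-measure them at the end.

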